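Refit the sprung spindle in the roll dispenser

TASK

The washed roll spindle is lying on the white drying stand: fit it back into the roll dispenser. Press its long sprung plunger against the tall cheek until the spindle is short enough to go between the two cheeks, slide it down, and let it spring out so that the plunger sits in the tall cheek's recess and the short pin sits fully home in the low cheek's recess; then let go of it. Be gentle: never load the dispenser with more than about 18 N, and leave the bowl, bottle and cup where they are.

Things in the scene. Friction and masses are not known exactly. Their poses are not given: they have to be found in the camera images.
- spindle: Sprung roll spindle, 125 to 250 g. Black square bar 26 x 26 mm, 116 mm long, lying along its own y axis; origin at the bar's centre. Sprung steel plunger at the +y end (dark end band), rigid steel pin at the -y end; free length tip to tip 152 mm. Fingers may take the middle 70 mm of the bar. On the stand it lies level, its axis 48 mm above the work surface.
- plunger_tip (a point): End face centre of the plunger (moves with it): 12 mm diameter, rim bevelled 2 mm, stands 29 mm out of the bar when free (y = +87 mm in the spindle's frame), can be pushed in by at most 17 mm. Starts to move at 4 N, then 0.4 N more per mm: 9.2 N at 13 mm, 10.8 N at its hard stop. Plunger and pin are polished, friction about 0.25.
- pin_tip (a point): End face centre of the rigid pin, 10 mm diameter, 7 mm long, bevelled 1 mm; y = -65 mm in the spindle's frame.
- dispenser: Roll dispenser: white base 124 x 216 x 8 mm, fixed; origin under its centre, y along the spindle, z up. On it a steel cradle with two grey cheeks 60 mm wide is clamped up to 20 mm either way along y and 6 mm along x from the middle: its place is NOT reported, only the base's. The seated spindle's axis is at z = 85 mm, plunger to +y. A tear bar 30 mm high runs along x = -53 to -60 mm.
- base_tall_end (a point): Top middle of the base's +y end (y = +108 mm), by the tall cheek: top z = 140 mm, inner face 68 mm from the cradle's middle. Down its middle runs a groove 3 mm deep, 15 mm wide (33 above z = 121 mm, narrowing to 15 at 105), to a ledge at z = 79 mm that stops the plunger; there a recess 15 mm wide, z = 79 to 94 mm, goes 5 mm deeper than the groove: the plunger springs out 5 mm.
- base_low_end (a point): Top middle of the base's -y end (y = -108 mm), by the low cheek: top z = 103 mm, inner face 136 mm from the tall one's; square recess 15 x 15 mm, 9 mm deep, centred at z = 85 mm. The pin clears this cheek's face only when the plunger is pushed in 13 mm or more on the groove floor. Home: the bar's end rests on this cheek, pin 7 mm inside, plunger still pushed in 1 mm.
- stand: White drying stand, fixed: base 90 x 130 x 8 mm, two cross supports 10 mm thick at y = +-45 mm, top at 35 mm, on which the bar rests between 8 mm high lips that leave 30 mm for it; origin at the centre of its underside, its y along the spindle.
- bowl: Bystander: steel bowl, 100 mm across, 50 mm high; origin under its centre.
- squeeze_bottle: Bystander: white bottle, 60 mm across, 120 mm high; origin under its centre.
- steel_cup: Bystander: metal cup, 70 mm across, 90 mm high; origin under its centre.
Mind the look-alikes: they are no part of the job. Of the things like the spindle, leave any that is red; of the rest the smaller one is meant.

How it is judged:
By the outcome, as a careful person would: the job done as asked, in the order asked, and still so for the second after the job is handed in, with the robot touching nothing.
It also fails if it takes over 72 s, if anything falls off the work surface, if the arm or the gripper's body presses on something with over 40 N, if the wrist force passes 120 N, or if a joint passes its speed limit or range.

ROBOT

A 6-joint arm with a two-finger parallel gripper is mounted at the origin on the work surface. World frame = base frame: x ahead of the robot, y to its left, z up, the work surface at z = 0. Lengths are in m, angles in rad, forces in N, time in s.
With the tool pointing down it reaches from about 0.375 to 0.975 m from the base axis. Payload 3.8 kg.
Tool frame: the origin (TCP) lies between the finger pads; the fingertips stand 22 mm ahead of it and the grasp point (between the pads) lies 3 mm ahead of it (bot.finger_overhang is the distance from the TCP to the fingertips, in m); x points along the fingers, y is the direction in which the jaws open and shut, and the axes are right-handed (so a half turn about x gives the same grasp; the last joint's range is limited). The gripper opens to 85 mm and grips with 20 to 120 N. Pads are 22 mm wide; open, the fingers measure 114 mm over their backs; the gripper's body (76 mm by 85 mm) begins 54 mm behind the grasp point. The pads swing forward as they close: fully open they stand 13 mm farther back than shut.
Start: joints at [-1.164, 0.264, 1.604, -0, 1.274, -0.037], TCP at [0.29, -0.61, 0.253] pointing down, gripper open.
Joint ranges: [-2.63, 2.63], [-0.94, 2.18], [0.31, 2.57], [-1.31, 4.45], [0, 2.66], [-2.55, 2.55]. Speed limits (rad/s): [2.57, 2.57, 3.14, 3.14, 3.14, 3.14].

INTERFACE

Orientations are given as a rotation vector (axis times angle).
In Python, from workcell import bot gives the robot as it stands. The module is installed in compiled form; this text tells all that it offers.
- The arm moves only by the tool arm_command, never from a script. Its argument "series" is a list that holds one entry, the list of rows, each a list of 7 numbers: the turn, a rotation vector about the tool's x, y, z in rad, then the shift along the tool's x, y, z in cm, then the opening, from 0 (shut) to 1 (fully open). In form: [[[rx, ry, rz, x, y, z, grip], ...]]. A call has 1 to 10 rows; each row shifts and turns the pose as measured when the row begins, along the tool's axes as they then stand; what a row does not reach is not made up. A row lasts 1/10 s, in which the tool goes at most 50 mm and 8.59 degrees, less where a joint would pass 70% of its speed; a pose out of reach is approached as far as the arm can. A call is refused whole if a number of a shift passes 5 or a number of a turn 0.15, either way. A call with a gripper value outside its range is refused whole. The fingers move at their own pace and stop on an object; "newtons" is the grip in N (left out, the last holds). Time passes only in rows, so rows that do not move let the fingers close. It gives the time, the measured TCP pose, the force and the opening at its end, in the units of the state.
- bot.read_state(): the state, without advancing time (a new reading comes with each control period).
- bot.read_camera(name): name is "side" or "top"; returns (picture, depth): 384x512x3 uint8, blue, green, red; 384x512 float32, m along the optical axis (not along the pixel's ray), 0 where there is no reading.
- bot.camera_info(name): a dict with "K" (3x3 intrinsics, pixels), "dist_coeffs" ([k1, k2, p1, p2, k3] as OpenCV has them; the pictures are not rectified), "extrinsics" (4x4, takes a point from camera to world coordinates). Camera axes: x right, y down, z forward; pixel columns grow to the right and rows downward; lengths in m; the calibration is good to about 2 mm. A picture is of the moment at which its call begins. camera_info takes no time and is no camera call.
- bot.finish_job(): hands the job in, once; it reports no verdict.
The state is a dict: "time": time; "q": joint angles; "joint_vel": joint speeds; "joint_torque": joint torques, N m; "tool_pos": TCP position; "tcp_rot": TCP orientation; "wrist_force": force on the tool from outside, world axes, zero at the start; "torque": the same for the moment, N m; "width": opening from 0.0 (shut) to 1.0 (fully open).
Only numpy, scipy, OpenCV 4.12 (cv2) and the standard library are available. Lean on these libraries where they do the work, as an engineer would, in place of code of your own. Each camera call takes 0.05 s, during which the arm holds its last target.

## Working session

There is one attempt and no reset: what is moved stays moved. The work goes in short steps, Python scripts to look and compute and a tool call to move; the robot and the scene stay as the last step left them, time stands still between calls to the robot, and variables do not carry over. Pictures are saved under pics/ and viewed, and the job is handed in when it is done.

Besides the shell and the picture viewer there is one more tool, called after ">>>" as name([rows], argument=value, ...), one row to a line, values as JSON. arm_command: Moves the arm, as the interface text tells. Its arguments: {"type":"object","properties":{"series":{"type":"array"},"newtons":{"type":"number"}},"required":["series"]}

```bash
mkdir -p pics
python3 - <<'E'
from workcell import bot
import numpy as np, cv2
s=bot.read_state(); print(s)
for n in ("side","top"):
    p,d=bot.read_camera(n); cv2.imwrite(f"pics/{n}0.png",p); np.save(f"pics/{n}0.npy",d)
    i=bot.camera_info(n); print(n,i); print(bot.finger_overhang)
E
```

```text
{'time': 0.0, 'q': array([-1.16390915e+00,  2.64754178e-01,  1.60537866e+00, -2.42877844e-05,
        1.27365257e+00, -3.69091670e-02]), 'joint_vel': array([-0.00055975,  0.00027199,  0.00077408,  0.0001493 , -0.00139173,
        0.00042184]), 'joint_torque': array([-1.92156374e-03, -5.15114951e+01, -3.67315900e+01, -2.79677533e-04,
        1.27056101e-02,  1.68836533e-05]), 'tool_pos': array([ 0.28954651, -0.60900346,  0.25195873]), 'tcp_rot': array([ 1.9758799 ,  0.44806873, -1.97674327]), 'wrist_force': array([-0.11239443, -0.23669683,  0.18718788]), 'torque': array([ 0.01531824, -0.01013316, -0.05222282]), 'width': 1.00192297699757}
side {'K': array([[481.76303775,   0.        , 256.05599239],
       [  0.        , 481.76303775, 196.71481255],
       [  0.        ,   0.        ,   1.        ]]), 'dist_coeffs': array([-0.17396319,  0.        ,  0.        ,  0.        ,  0.        ]), 'extrinsics': array([[-0.98950075, -0.1214522 ,  0.07834298,  0.46259386],
       [-0.14354317,  0.76268813, -0.63063633,  0.91234628],
       [ 0.01684091, -0.63526072, -0.77211411,  1.13186102],
       [ 0.        ,  0.        ,  0.        ,  1.        ]])}
0.022
top {'K': array([[422.6721507 ,   0.        , 250.16198759],
       [  0.        , 422.6721507 , 186.86068886],
       [  0.        ,   0.        ,   1.        ]]), 'dist_coeffs': array([-0.10560047,  0.        ,  0.        ,  0.        ,  0.        ]), 'extrinsics': array([[ 0.02184824, -0.9820641 ,  0.18727724,  0.31399429],
       [-0.99972042, -0.01976666,  0.01297542,  0.05505425],
       [-0.00904085, -0.18750837, -0.9822214 ,  1.33586293],
       [ 0.        ,  0.        ,  0.        ,  1.        ]])}
0.022
```

View pics/side0.png

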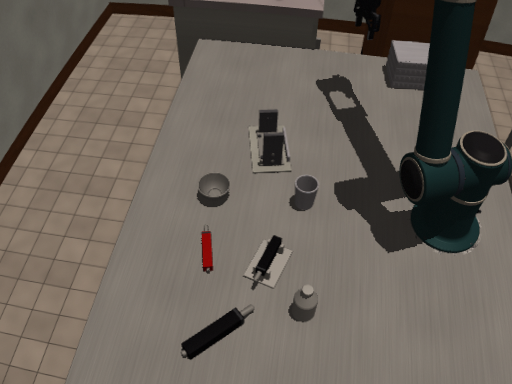

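View pics/top0.png

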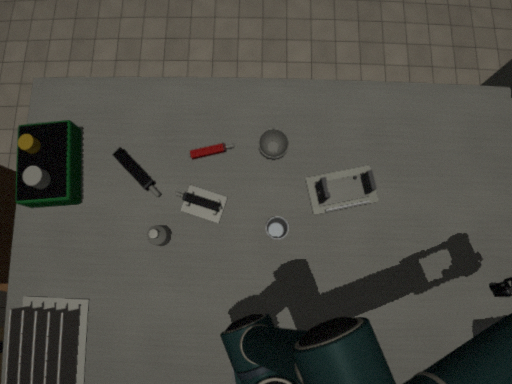

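Candidates (top view): black bar on the stand at (203,202), large black bar at (135,172), red bar at (210,151). By the description (not red, the smaller, on the white stand) it is the one at (203,202). The dispenser is at (342,190). Next come close crops.

Run:
```python
import cv2,numpy as np
t=cv2.imread("pics/top0.png"); s=cv2.imread("pics/side0.png")
a=cv2.resize(t[180:228,170:234],None,fx=6,fy=6,interpolation=cv2.INTER_CUBIC)
b=cv2.resize(t[160:220,300:385],None,fx=6,fy=6,interpolation=cv2.INTER_CUBIC)
c=cv2.resize(s[225:295,235:305],None,fx=5,fy=5,interpolation=cv2.INTER_CUBIC)
d=cv2.resize(s[100:180,240:300],None,fx=5,fy=5,interpolation=cv2.INTER_CUBIC)
def put(x):
    o=np.zeros((400,520,3),np.uint8); h,w=min(400,x.shape[0]),min(520,x.shape[1]); o[:h,:w]=x[:h,:w]; return o
o=np.vstack([np.hstack([put(a)[:, :390],put(b)[:,:]]),np.hstack([put(c)[:,:390],put(d)])])
o=np.clip(o.astype(float)*1.6,0,255).astype(np.uint8)
cv2.imwrite("pics/crop0.png",cv2.resize(o,(680,600)))
```

```text
(no output)
```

View pics/crop0.png

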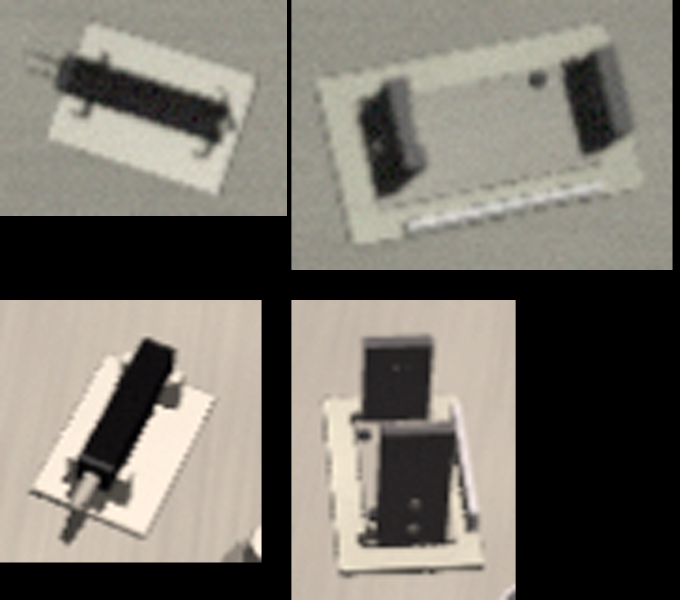

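```bash
cat > h.py <<'E'
import numpy as np, cv2
from workcell import bot
def cloud(n,d):
    i=bot.camera_info(n); K,D,E=i["K"],i["dist_coeffs"],i["extrinsics"]
    v,u=np.mgrid[0:384,0:512]
    p=cv2.undistortPoints(np.stack([u.ravel(),v.ravel()],1).astype(np.float64)[:,None],K,D)[:,0]
    c=np.column_stack([p,np.ones(len(p))])*d.ravel()[:,None]
    return (c@E[:3,:3].T+E[:3,3]).reshape(384,512,3)
def plane(n,uv,z):
    i=bot.camera_info(n); K,D,E=i["K"],i["dist_coeffs"],i["extrinsics"]
    p=cv2.undistortPoints(np.asarray(uv,float).reshape(-1,1,2),K,D)[:,0]
    r=np.column_stack([p,np.ones(len(p))])@E[:3,:3].T
    t=(z-E[2,3])/r[:,2]
    return E[:3,3]+r*t[:,None]
def proj(n,P):
    i=bot.camera_info(n); E=np.linalg.inv(i["extrinsics"])
    return cv2.projectPoints(np.asarray(P,float).reshape(-1,1,3),cv2.Rodrigues(E[:3,:3])[0],E[:3,3],i["K"],i["dist_coeffs"])[0][:,0]
E
python3 - <<'E'
from h import *
t=cv2.imread("pics/top0.png"); s=cv2.imread("pics/side0.png")
np.set_printoptions(precision=4,suppress=True)
Cs={n:cloud(n,np.load(f"pics/{n}0.npy")) for n in("top","side")}
for n in Cs: print(n,"z at table", Cs[n][240:250,100:110,2].mean() )
g=Cs["top"]
# base quads in colour
for n,im,rois in(("top",t,{"stand":(170,175,235,230),"disp":(300,160,385,220)}),("side",s,{"stand":(240,232,298,290),"disp":(242,118,296,178)})):
  for k,(u0,v0,u1,v1) in rois.items():
    r=im[v0:v1,u0:u1].astype(int); print(n,k,"pct",np.percentile(r.reshape(-1,3),[10,50,75,90],axis=0).tolist())
    c=Cs[n][v0:v1,u0:u1]; 
    zz=c[...,2]; print(np.histogram(zz,bins=np.arange(-.01,.17,.01))[0])
E
```

```text
top z at table 0.0005545884166796933
side z at table -0.7301620878936552
top stand pct [[66.40000000000003, 72.0, 72.0], [86.0, 93.0, 95.0], [89.0, 96.0, 98.0], [117.0, 126.0, 128.0]]
[1104 1826  193    7   18   54  138  223    0    0    0    0    0    0
    0    0    0]
top disp pct [[65.0, 68.0, 69.0], [87.0, 94.0, 95.0], [94.0, 102.0, 103.0], [103.0, 113.0, 114.0]]
[1467 1965 1014  105   80   39   26   41   38   36   47   87   15   16
   61   43    0]
side stand pct [[12.0, 11.0, 13.0], [110.0, 119.0, 126.0], [113.0, 122.0, 130.0], [138.0, 149.0, 158.0]]
[1095 1525  140   24   39   82  204  243    0    0    0    0    0    0
    0    0    0]
side disp pct [[23.0, 23.0, 25.0], [108.0, 116.0, 124.0], [112.0, 121.0, 128.0], [123.0, 136.0, 143.0]]
[ 659 1263  402  132  119   81   86   74   84   41   46   44   43   45
   67   38    0]
```

Run:
```python
from h import *
np.set_printoptions(precision=4,suppress=True)
I={n:cv2.imread(f"pics/{n}0.png") for n in("top","side")}
Cs={n:cloud(n,np.load(f"pics/{n}0.npy")) for n in("top","side")}
def rect(P): 
    (c,(w,h),a)=cv2.minAreaRect((P*1000).astype(np.float32)); 
    a=np.deg2rad(a)
    if w<h: w,h,a=h,w,a+np.pi/2
    a=(a+np.pi)%np.pi
    return np.r_[np.array(c)/1000,w,h,np.rad2deg(a)]
R={"top":{"stand":(170,175,235,230),"disp":(300,160,385,220)},"side":{"stand":(240,232,298,290),"disp":(242,102,296,178)}}
for n in Cs:
    u0,v0,u1,v1=R[n]["stand"]; c=Cs[n][v0:v1,u0:u1]; im=I[n][v0:v1,u0:u1].astype(int).mean(2)
    z=c[...,2]
    # dark pixels cast on top plane of bar z=.061
    m=(z>.054)
    P=c[m]; print(n,"bar z",np.median(P[:,2]),"depth rect",rect(P[:,:2]))
    dm=((im<45)&(z>.052)).astype(np.uint8)
    vv,uu=np.nonzero(dm); Q=plane(n,np.column_stack([uu+u0,vv+v0]),.061)
    print("  colour->z61 rect",rect(Q[:,:2]), "mean",Q.mean(0))
    # white base
    thr=105 if n=="top" else 130
    w=((im>thr)&(z<.02)).astype(np.uint8)
    l,lab,st,_=cv2.connectedComponentsWithStats(w); 
    hull=np.column_stack(np.nonzero(w)[::-1])+[u0,v0]
    Q=plane(n,hull,.008); print("  stand base",rect(Q[:,:2]))
    u0,v0,u1,v1=R[n]["disp"]; c=Cs[n][v0:v1,u0:u1]; im=I[n][v0:v1,u0:u1].astype(int).mean(2); z=c[...,2]
    w=((im>(102 if n=="top" else 125))&(z<.02)).astype(np.uint8); 
    l,lab,st,_=cv2.connectedComponentsWithStats(w,connectivity=8); print("  comps",st[1:,4][:10])
    hull=np.column_stack(np.nonzero(w)[::-1])+[u0,v0]
    Q=plane(n,hull,.008); print("  disp base",rect(Q[:,:2]))
    for nm,lo,hi in(("tall",.132,.15),("low",.095,.110)):
        m=(z>lo)&(z<hi); P=c[m]
        print("  ",nm,m.sum(),P.mean(0),rect(P[:,:2]));
```

```text
top bar z 0.06120146587808284 depth rect [  0.4509   0.1556 332.0617  71.8623  48.4959]
  colour->z61 rect [  0.5105   0.2214 115.4391  25.2471  73.4282] mean [0.5097 0.221  0.061 ]
  stand base [  0.5111   0.2198 128.0929  88.1405  72.9469]
  comps [800   1   1   1   2   1   1   1   1   9]
  disp base [  0.5667  -0.2216 212.884  121.6077 102.4918]
   tall 100 [ 0.5473 -0.144   0.1396] [ 0.5476 -0.1443 59.9966 14.3758 12.4234]
   low 115 [ 0.5737 -0.2619  0.102 ] [  0.5643  -0.2191 168.7128  60.3974 102.7199]
side bar z 0.06077653051056919 depth rect [  0.5024   0.5374 751.9031  58.7514  91.5963]
  colour->z61 rect [  0.5094   0.2233 117.5145  28.4542  73.2405] mean [0.5108 0.2252 0.061 ]
  stand base [  0.5108   0.2136 136.1882  87.9274  73.457 ]
  comps [ 58 458]
  disp base [  0.5642  -0.2237 211.6761 128.9417 102.437 ]
   tall 96 [ 0.5488 -0.1458  0.1388] [ 0.5478 -0.1475 55.4381 19.7985 11.741 ]
   low 143 [ 0.5636 -0.2219  0.1017] [  0.5626  -0.2191 168.5142  55.8041 102.3433]
```

Run:
```python
from h import *
from scipy.spatial.transform import Rotation as Ro
np.set_printoptions(precision=1,suppress=True)
I={n:cv2.imread(f"pics/{n}0.png") for n in("top","side")}
Cs={n:cloud(n,np.load(f"pics/{n}0.npy")) for n in("top","side")}
R={"top":(300,160,385,220),"side":(242,102,296,178)}
a=np.deg2rad(102.5); ey=np.array([np.cos(a),np.sin(a)]); ex=np.array([ey[1],-ey[0]]); o=np.array([.5657,-.2223])
for n in Cs:
    u0,v0,u1,v1=R[n]; c=Cs[n][v0:v1,u0:u1].reshape(-1,3); im=I[n][v0:v1,u0:u1].mean(2).ravel()
    uv=np.stack(np.meshgrid(np.arange(u0,u1),np.arange(v0,v1)),-1).reshape(-1,2)
    for nm,z,sg in(("tall",.140,1),("low",.103,-1)):
        yy=(c[:,:2]-o)@ey*1e3
        m=(abs(c[:,2]-z)<.004)&(sg*yy>30)
        Q=plane(n,uv[m],z)[:,:2]-o; x=Q@ex*1e3; y=Q@ey*1e3
        print(n,nm,m.sum(),"x pct",np.percentile(x,[1,50,99]),"mean",x.mean(),"y pct",np.percentile(y,[1,10,50,90,99]))
        # rows by y bins with x extents and brightness
        for b in np.arange(np.floor(y.min()/3)*3,y.max(),3):
            k=(y>=b)&(y<b+3)
            if k.sum(): print("   y",b,k.sum(),"x",x[k].min(),x[k].max(),"gray",im[m][k].mean(), "gap(|x|<12)",(k&(abs(x-x.mean())<10)).sum())
s=bot.read_state(); M=Ro.from_rotvec(s["tcp_rot"]).as_matrix(); print((M*100))
print(np.rad2deg(np.arctan2(M[1,1],M[0,1])),s["q"][5])
```

```text
top tall 89 x pct [-30.    0.3  29.1] mean -0.007916153966319875 y pct [72.3 75.1 80.2 85.4 87. ]
   y 72.0 9 x -30.50321196429253 29.064299973568698 gray 74.96296296296296 gap(|x|<12) 0
   y 75.0 21 x -29.932572105785894 29.635595235786123 gray 70.015873015873 gap(|x|<12) 7
   y 78.0 19 x -29.362100344624956 27.317728732717946 gray 65.0701754385965 gap(|x|<12) 7
   y 81.0 21 x -28.79179444126836 27.888768086271707 gray 62.523809523809526 gap(|x|<12) 7
   y 84.0 18 x -25.381196789273854 28.459718312254715 gray 47.62962962962963 gap(|x|<12) 6
   y 87.0 1 x 14.053455426956623 14.053455426956623 gray 25.0 gap(|x|<12) 0
top low 76 x pct [-29.    1.6  25.5] mean -0.580174419044037 y pct [-79.7 -77.6 -72.  -66.4 -64.5]
   y -81.0 6 x -2.2409713936512685 22.8178027505591 gray 79.11111111111111 gap(|x|<12) 2
   y -78.0 15 x -26.532766229968903 26.408908898970203 gray 66.97777777777777 gap(|x|<12) 6
   y -75.0 17 x -29.48281321637777 24.008473940461837 gray 61.35294117647059 gap(|x|<12) 6
   y -72.0 16 x -28.884865575394716 24.60353552035338 gray 61.833333333333336 gap(|x|<12) 6
   y -69.0 16
[... 1088 characters left out ...]
880343985 24.902349483721185 gray 70.5 gap(|x|<12) 0
   y -78.0 15 x -27.436045117828613 18.368121430487534 gray 68.2 gap(|x|<12) 6
   y -75.0 7 x 2.472967219419936 25.302046211355577 gray 66.47619047619047 gap(|x|<12) 2
   y -72.0 9 x -26.922129922758863 -0.7905513041568684 gray 63.03703703703704 gap(|x|<12) 4
   y -69.0 13 x -16.6274955382605 25.699937785518845 gray 48.615384615384606 gap(|x|<12) 5
   y -66.0 5 x -29.67313009460776 22.850401514644663 gray 39.266666666666666 gap(|x|<12) 0
   y -63.0 11 x -25.901485112347377 19.60428611371115 gray 22.727272727272723 gap(|x|<12) 2
[[  -0.1   42.9  -90.3]
 [   0.2  -90.3  -42.9]
 [-100.    -0.2   -0. ]]
-64.57280219959333 -0.036866567119020754
```

```bash
cat >> h.py <<'E'
from scipy.spatial.transform import Rotation as Ro
def plan(pos,yaw,n,rows=None,pre=None):
    """yaw: deg of tool y in world, level tool. print rows"""
    s=bot.read_state(); M=Ro.from_rotvec(s["tcp_rot"]).as_matrix(); p=np.array(s["tool_pos"])
    d=np.deg2rad(yaw); y=np.array([np.cos(d),np.sin(d),0]); x=np.array([0,0,-1.]); T=np.column_stack([x,y,np.cross(x,y)])
    rv=Ro.from_matrix(M.T@T).as_rotvec()
    R=M; out=[]
    for i in range(n):
        sh=R.T@((np.asarray(pos)-p)/n)*100
        out.append([round(v,3) for v in rv/n]+[round(v,2) for v in sh]); R=R@Ro.from_rotvec(rv/n).as_matrix()
    print("t",round(s["time"],2),"pos",p.round(4),"yaw",round(np.rad2deg(np.arctan2(M[1,1],M[0,1])),2),"w",round(s["width"],3),"F",np.round(s["wrist_force"],2))
    for r in out: print(r)
E
python3 -c "
from h import *
plan([.51,.222,.2],-16.7,20)"
```

```text
t 0.1 pos [ 0.2896 -0.609   0.252 ] yaw -64.57 w 1.002 F [0.16 0.53 0.07]
[np.float64(-0.042), np.float64(-0.0), np.float64(0.0), np.float64(0.27), np.float64(-3.28), np.float64(-2.78)]
[np.float64(-0.042), np.float64(-0.0), np.float64(0.0), np.float64(0.27), np.float64(-3.16), np.float64(-2.91)]
[np.float64(-0.042), np.float64(-0.0), np.float64(0.0), np.float64(0.27), np.float64(-3.04), np.float64(-3.04)]
[np.float64(-0.042), np.float64(-0.0), np.float64(0.0), np.float64(0.27), np.float64(-2.91), np.float64(-3.17)]
[np.float64(-0.042), np.float64(-0.0), np.float64(0.0), np.float64(0.27), np.float64(-2.77), np.float64(-3.29)]
[np.float64(-0.042), np.float64(-0.0), np.float64(0.0), np.float64(0.27), np.float64(-2.63), np.float64(-3.4)]
[np.float64(-0.042), np.float64(-0.0), np.float64(0.0), np.float64(0.26), np.float64(-2.49), np.float64(-3.51)]
[np.float64(-0.042), np.float64(-0.0), np.float64(0.0), np.float64(0.26), np.float64(-2.34), np.float64(-3.61)]
[np.float64(-0.042), np.float64(-0.0), np.float64(0.0), np.float64(0.26), np.float64(-2.19), np.float64(-3.7)]
[np.float64(-0.042),
[... 509 characters left out ...]
t64(-1.37), np.float64(-4.07)]
[np.float64(-0.042), np.float64(-0.0), np.float64(0.0), np.float64(0.26), np.float64(-1.2), np.float64(-4.13)]
[np.float64(-0.042), np.float64(-0.0), np.float64(0.0), np.float64(0.26), np.float64(-1.03), np.float64(-4.17)]
[np.float64(-0.042), np.float64(-0.0), np.float64(0.0), np.float64(0.26), np.float64(-0.85), np.float64(-4.21)]
[np.float64(-0.042), np.float64(-0.0), np.float64(0.0), np.float64(0.26), np.float64(-0.67), np.float64(-4.25)]
[np.float64(-0.042), np.float64(-0.0), np.float64(0.0), np.float64(0.26), np.float64(-0.5), np.float64(-4.27)]
[np.float64(-0.042), np.float64(-0.0), np.float64(0.0), np.float64(0.26), np.float64(-0.32), np.float64(-4.29)]
```

>>> arm_command([
  [[-0.04, 0, 0, 0.2, -3.3, -2.8, 1], [-0.04, 0, 0, 0.2, -3.2, -2.9, 1], [-0.04, 0, 0, 0.2, -3.0, -3.0, 1], [-0.04, 0, 0, 0.2, -2.9, -3.2, 1], [-0.04, 0, 0, 0.2, -2.8, -3.3, 1], [-0.04, 0, 0, 0.2, -2.6, -3.4, 1], [-0.04, 0, 0, 0.2, -2.5, -3.5, 1], [-0.04, 0, 0, 0.2, -2.3, -3.6, 1], [-0.04, 0, 0, 0.2, -2.2, -3.7, 1], [-0.04, 0, 0, 0.2, -2.0, -3.8, 1]],
])

```text
time: 1.1
tool_pos: [0.4005, -0.1822, 0.226]
tcp_rot: [1.719, 0.786, -1.722]
wrist_force: [0.7, -0.1, 0.1]
width: 1.0
```

```bash
sed -i 's/round(v,3) for v/round(float(v),3) for v/;s/round(v,2) for v/round(float(v),2) for v/' h.py; python3 -c "
from h import *
plan([.51,.222,.18],-16.7,10)"
```

```text
t 1.1 pos [ 0.4005 -0.1822  0.226 ] yaw -41.34 w 1.0 F [ 0.69 -0.12  0.09]
[-0.043, -0.0, 0.001, 0.48, -1.84, -3.76]
[-0.043, -0.0, 0.001, 0.48, -1.68, -3.83]
[-0.043, -0.0, 0.001, 0.48, -1.51, -3.9]
[-0.043, -0.0, 0.001, 0.47, -1.35, -3.96]
[-0.043, -0.0, 0.001, 0.47, -1.17, -4.02]
[-0.043, -0.0, 0.001, 0.47, -1.0, -4.06]
[-0.043, -0.0, 0.001, 0.47, -0.83, -4.1]
[-0.043, -0.0, 0.001, 0.47, -0.65, -4.14]
[-0.043, -0.0, 0.001, 0.46, -0.47, -4.16]
[-0.043, -0.0, 0.001, 0.46, -0.29, -4.18]
```

>>> arm_command([
  [[-0.043, 0, 0, 0.4, -1.8, -3.8, 1], [-0.043, 0, 0, 0.4, -1.7, -3.8, 1], [-0.043, 0, 0, 0.4, -1.5, -3.9, 1], [-0.043, 0, 0, 0.4, -1.3, -4.0, 1], [-0.043, 0, 0, 0.4, -1.2, -4.0, 1], [-0.043, 0, 0, 0.4, -1.0, -4.1, 0.7], [-0.043, 0, 0, 0.5, -0.8, -4.1, 0.7], [-0.043, 0, 0, 0.5, -0.6, -4.1, 0.7], [-0.043, 0, 0, 0.5, -0.5, -4.2, 0.7], [-0.043, 0, 0, 0.5, -0.3, -4.2, 0.7]],
])

```text
time: 2.1
tool_pos: [0.5063, 0.2412, 0.1806]
tcp_rot: [1.408, 1.076, -1.409]
wrist_force: [0.5, -0.7, 0.3]
width: 0.698
```

```bash
python3 -c "
from h import *
plan([.51,.222,.1],-16.7,4)"
```

```text
t 2.1 pos [0.5063 0.2412 0.1806] yaw -15.58 w 0.698 F [ 0.55 -0.72  0.29]
[0.005, -0.001, 0.002, 2.01, 0.23, 0.45]
[0.005, -0.001, 0.002, 2.01, 0.23, 0.44]
[0.005, -0.001, 0.002, 2.01, 0.23, 0.44]
[0.005, -0.001, 0.002, 2.01, 0.23, 0.44]
```

>>> arm_command([
  [[0.005, 0, 0, 1.5, 0.2, 0.4, 0.7], [0.005, 0, 0, 2, 0.2, 0.4, 0.7], [0.005, 0, 0, 2, 0.2, 0.4, 0.7], [0.005, 0, 0, 1, 0.2, 0.4, 0.7], [0, 0, 0, 0, 0, 0, 0.7]],
])

```text
time: 2.6
tool_pos: [0.5081, 0.228, 0.1101]
tcp_rot: [1.414, 1.07, -1.421]
wrist_force: [-0.3, -0.3, -0.8]
width: 0.701
```

Run:
```python
from h import *
plan([.51,.222,.05],-16.7,4)
for n in("side","top"):
    p,d=bot.read_camera(n); cv2.imwrite(f"pics/{n}1.png",p)
    c=(160,165,250,240) if n=="top" else (225,185,315,300)
    c=cv2.resize(p[c[1]:c[3],c[0]:c[2]],None,fx=5,fy=5,interpolation=cv2.INTER_CUBIC); cv2.imwrite(f"pics/{n}1c.png",np.clip(c*1.6,0,255))
```

```text
t 2.6 pos [0.5081 0.228  0.1101] yaw -16.31 w 0.701 F [-0.29 -0.32 -0.82]
[0.002, -0.001, 0.002, 1.5, 0.1, 0.13]
[0.002, -0.001, 0.002, 1.5, 0.1, 0.13]
[0.002, -0.001, 0.002, 1.5, 0.1, 0.13]
[0.002, -0.001, 0.002, 1.5, 0.09, 0.13][ WARN:0@1.017] global loadsave.cpp:1063 imwrite_ Unsupported depth image for selected encoder is fallbacked to CV_8U.
```

View pics/side1c.png

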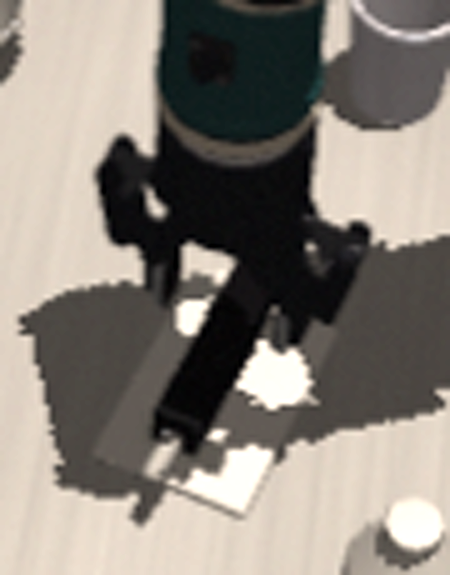

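The close side crop shows the fingers straddling the black bar on the stand, with the plunger at the lower left (crop 160,460). Descending.

>>> arm_command([
  [[0.002, 0, 0, 1.5, 0.1, 0.15, 0.7], [0.002, 0, 0, 1.5, 0.1, 0.15, 0.7], [0.002, 0, 0, 1.5, 0.1, 0.15, 0.7], [0, 0, 0, 1.0, 0.1, 0.1, 0.7], [0, 0, 0, 0.3, 0, 0, 0.7], [0, 0, 0, 0, 0, 0, 0.7]],
])

```text
time: 3.3
tool_pos: [0.5139, 0.2225, 0.0523]
tcp_rot: [1.427, 1.063, -1.418]
wrist_force: [0.4, 0.6, 0.5]
width: 0.699
```

```bash
python3 -c "
from h import *
plan([.51,.222,.05],-16.7,1)"
```

```text
t 3.3 pos [0.5139 0.2225 0.0523] yaw -16.75 w 0.699 F [0.38 0.63 0.52]
[-0.001, -0.008, 0.002, 0.23, -0.36, 0.16]
```

>>> arm_command([
  [[0, -0.008, 0, 0.2, -0.35, 0.15, 0.7], [0, 0, 0, 0, 0, 0, 0.7], [0, 0, 0, 0, 0, 0, 0.6]],
])

```text
time: 3.6
tool_pos: [0.5106, 0.2225, 0.0511]
tcp_rot: [1.421, 1.058, -1.421]
wrist_force: [-0.1, 0.6, 1.4]
width: 0.601
```

```bash
python3 -c "
from h import *
plan([.51,.222,.05],-16.7,1)"
```

```text
t 3.6 pos [0.5106 0.2225 0.0511] yaw -16.74 w 0.601 F [-0.07  0.56  1.42]
[-0.001, -0.001, 0.001, 0.11, -0.04, 0.06]
```

>>> arm_command([
  [[0, 0, 0, 0, 0, 0, 0], [0, 0, 0, 0, 0, 0, 0], [0, 0, 0, 0, 0, 0, 0], [0, 0, 0, 0, 0, 0, 0], [0, 0, 0, 0, 0, 0, 0]],
], newtons=60)

```text
time: 4.1
tool_pos: [0.5112, 0.2229, 0.0523]
tcp_rot: [1.423, 1.057, -1.419]
wrist_force: [-0.1, -0.1, -1.0]
width: 0.297
```

```bash
python3 -c "
from h import *
plan([.51,.222,.05],-16.7,1)"
```

```text
t 4.1 pos [0.5112 0.2229 0.0523] yaw -16.72 w 0.297 F [-0.1  -0.12 -1.  ]
[-0.0, -0.002, -0.001, 0.23, -0.09, 0.12]
```

>>> arm_command([
  [[0, 0, 0, -1, 0, 0, 0], [0, 0, 0, -2, 0, 0, 0], [0, 0, 0, -4, 0, 0, 0], [0, 0, 0, -4, 0, 0, 0], [0, 0, 0, -3, 0, 0, 0], [0, 0, 0, 0, 0, 0, 0], [0, 0, 0, 0, 0, 0, 0]],
])

```text
time: 4.8
tool_pos: [0.509, 0.2218, 0.1979]
tcp_rot: [1.419, 1.058, -1.424]
wrist_force: [-0.2, -0.3, -1.0]
width: 0.292
```

Run:
```python
from h import *
a=np.deg2rad(102.5); ey=np.array([np.cos(a),np.sin(a)]); cm=np.array([.5646,-.2195])
t=cm+ey*-.030; print(t)
plan([*t,.2],12.5,14)
for n in("side","top"):
    p,d=bot.read_camera(n); cv2.imwrite(f"pics/{n}2.png",p)
    c=(160,165,250,240) if n=="top" else (225,185,315,300)
    c=cv2.resize(p[c[1]:c[3],c[0]:c[2]],None,fx=5,fy=5,interpolation=cv2.INTER_CUBIC); cv2.imwrite(f"pics/{n}2c.png",np.clip(c*1.6,0,255).astype(np.uint8))
```

```text
[ 0.57109319 -0.24878888]
t 4.8 pos [0.509  0.2218 0.1979] yaw -16.73 w 0.292 F [-0.22 -0.32 -1.01]
[-0.036, 0.0, 0.0, -0.02, 1.39, 3.09]
[-0.036, 0.0, 0.0, -0.02, 1.28, 3.14]
[-0.036, 0.0, 0.0, -0.01, 1.16, 3.18]
[-0.036, 0.0, 0.0, -0.01, 1.05, 3.22]
[-0.036, 0.0, 0.0, -0.01, 0.93, 3.26]
[-0.036, 0.0, 0.0, -0.01, 0.81, 3.29]
[-0.036, 0.0, 0.0, -0.01, 0.69, 3.32]
[-0.036, 0.0, 0.0, -0.01, 0.57, 3.34]
[-0.036, 0.0, 0.0, -0.01, 0.44, 3.36]
[-0.036, 0.0, 0.0, -0.01, 0.32, 3.38]
[-0.036, 0.0, 0.0, -0.01, 0.2, 3.38]
[-0.036, 0.0, 0.0, -0.01, 0.08, 3.39]
[-0.036, 0.0, 0.0, -0.01, -0.05, 3.39]
[-0.036, 0.0, 0.0, -0.01, -0.17, 3.39]
```

View pics/side2c.png

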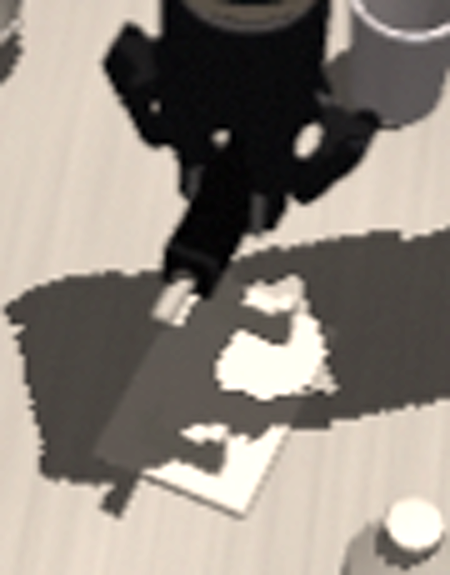

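The side crop shows the spindle in the fingers, clear of the stand, plunger tip near (175,305). Carrying it over the dispenser.

>>> arm_command([
  [[-0.036, 0, 0, 0, 1.4, 3.1, 0], [-0.036, 0, 0, 0, 1.3, 3.1, 0], [-0.036, 0, 0, 0, 1.2, 3.2, 0], [-0.036, 0, 0, 0, 1.1, 3.2, 0], [-0.036, 0, 0, 0, 0.9, 3.3, 0], [-0.036, 0, 0, 0, 0.8, 3.3, 0], [-0.036, 0, 0, 0, 0.7, 3.3, 0], [-0.036, 0, 0, 0, 0.6, 3.3, 0], [-0.036, 0, 0, 0, 0.4, 3.4, 0], [-0.036, 0, 0, 0, 0.3, 3.0, 0]],
])

```text
time: 5.9
tool_pos: [0.5436, -0.1184, 0.1734]
tcp_rot: [1.124, 1.283, -1.171]
wrist_force: [0.6, -0.1, -0.5]
width: 0.295
```

Run:
```python
from h import *
plan([.5711,-.2488,.2],12.5,4)
```

```text
t 5.9 pos [ 0.5436 -0.1184  0.1734] yaw 5.2 w 0.295 F [ 0.59 -0.11 -0.48]
[-0.032, -0.002, 0.01, -0.7, 0.36, 3.3]
[-0.032, -0.002, 0.01, -0.69, 0.26, 3.32]
[-0.032, -0.002, 0.01, -0.68, 0.16, 3.32]
[-0.032, -0.002, 0.01, -0.67, 0.07, 3.33]
```

>>> arm_command([
  [[-0.032, 0, 0.01, -1.5, 0.4, 2.0, 0], [-0.032, 0, 0.01, -1.0, 0.3, 3.0, 0], [-0.032, 0, 0.01, -0.5, 0.2, 3.0, 0], [-0.032, 0, 0.01, 0, 0.1, 3.0, 0], [0, 0, 0, 0, 0, 0, 0], [0, 0, 0, 0, 0, 0, 0]],
])

```text
time: 6.5
tool_pos: [0.563, -0.2323, 0.1868]
tcp_rot: [1.048, 1.335, -1.054]
wrist_force: [-0.1, -0.1, -1.9]
width: 0.297
```

Run:
```python
from h import *
plan([.5711,-.2488,.2],12.5,3)
```

```text
t 6.5 pos [ 0.563  -0.2323  0.1868] yaw 12.54 w 0.297 F [-0.13 -0.1  -1.91]
[0.0, -0.007, 0.007, -0.46, 0.13, 0.58]
[0.0, -0.007, 0.007, -0.45, 0.14, 0.59]
[0.0, -0.007, 0.007, -0.45, 0.14, 0.59]
```

Now to about 30 mm short of the middle, axis still above the cheeks, and level the tool.

>>> arm_command([
  [[0, -0.01, 0.01, 0, 0.2, 0.9, 0], [0, -0.01, 0.01, 0, 0.2, 0.9, 0], [0, 0, 0, 0, 0, 0, 0], [0, 0, 0, 0, 0, 0, 0]],
])

```text
time: 6.9
tool_pos: [0.5695, -0.2471, 0.1825]
tcp_rot: [1.045, 1.311, -1.047]
wrist_force: [0.6, -1.1, -0.7]
width: 0.298
```

Run:
```python
from h import *
plan([.5711,-.2488,.185],12.5,1)
for n in("side","top"):
    p,d=bot.read_camera(n); cv2.imwrite(f"pics/{n}3.png",p); np.save(f"pics/{n}3.npy",d)
    c=(295,150,395,225) if n=="top" else (220,60,320,185)
    c=cv2.resize(p[c[1]:c[3],c[0]:c[2]],None,fx=4.7,fy=4.7,interpolation=cv2.INTER_CUBIC).astype(float); cv2.imwrite(f"pics/{n}3c.png",np.clip(c*1.8,0,255).astype(np.uint8))
```

```text
t 6.9 pos [ 0.5695 -0.2471  0.1825] yaw 12.64 w 0.298 F [ 0.59 -1.07 -0.75]
[0.002, -0.004, 0.004, -0.25, 0.11, 0.2]
```

View pics/side3c.png

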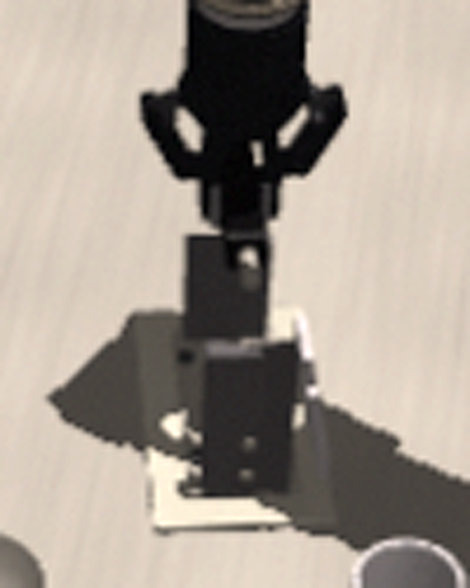

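View pics/top3c.png

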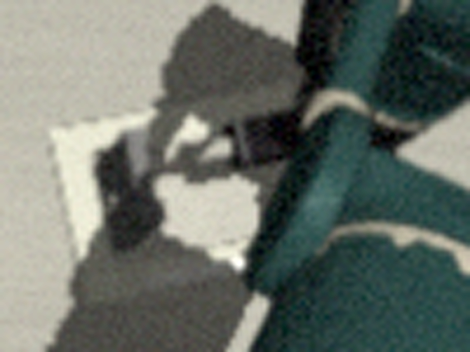

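Run:
```python
from h import *
np.set_printoptions(precision=1,suppress=True)
a=np.deg2rad(102.5); ey=np.array([np.cos(a),np.sin(a)]); ex=np.array([ey[1],-ey[0]]); o=np.array([.5657,-.2223])
s=bot.read_state(); t=np.array(s["tool_pos"])[:2]-o; print("tcp x',y'",t@ex*1e3,t@ey*1e3)
for n,(u0,v0,u1,v1) in(("side",(262,108,280,124)),("top",(325,170,352,192))):
    C=cloud(n,np.load(f"pics/{n}3.npy")); im=cv2.imread(f"pics/{n}3.png").mean(2)
    for v in range(v0,v1):
        r=[]
        for u in range(u0,u1):
            c=C[v,u]
            if .150<c[2]<.21:
                q=c[:2]-o; r.append(f"{u}:{q@ex*1e3:.0f},{q@ey*1e3:.0f},{c[2]*1e3:.0f}/{im[v,u]:.0f}")
        if r: print(n,v," ".join(r))
```

```text
tcp x',y' -1.5246883464858318 -25.02985317120243
side 108 265:16,-13,166/69 266:13,-15,164/45 267:14,19,193/15 268:10,15,189/9 269:8,19,193/10 270:4,14,188/11 271:2,23,195/10 272:-1,20,193/11 273:-4,20,193/11 274:-8,14,188/13 275:-11,14,188/15 276:-19,-16,162/44
side 109 267:13,13,184/29 268:10,16,186/17 269:8,20,190/24 270:6,29,197/22 271:2,22,191/21 272:-2,17,186/22 273:-4,24,192/22 274:-7,25,193/25 275:-10,22,191/26
side 110 267:13,18,184/12 268:11,24,189/25 269:9,29,194/33 270:6,29,193/30 271:2,27,191/29 272:-0,31,195/29 273:-4,25,189/28 274:-7,25,189/29 275:-9,29,192/25 276:-12,29,192/37
side 111 267:14,21,183/15 268:11,27,187/6 269:9,37,196/9 270:6,34,193/10 271:3,33,192/7 272:-1,28,188/6 273:-3,30,190/8 274:-6,31,191/7 275:-9,31,190/6 276:-13,29,188/20
side 112 267:13,19,177/16 268:11,30,187/4 269:8,31,187/3 270:6,32,188/4 271:3,33,189/14 272:-1,28,184/34 273:-4,27,183/34 274:-6,34,189/15 275:-10,30,185/3 276:-13,30,185/15
side 113 267:13,22,176/17 268:12,32,184/6 269:8,29,181/4 270:6,33,185/14 271:3,34,185/48 272:-1,32,183/83 273:-4,28,180/85 274:-7,27,179/46 275:-10,29,181/4
[... 2630 characters left out ...]
5,35,180/90 344:-6,33,182/50 345:-7,32,190/28 346:-8,29,189/40 347:-9,27,192/45 348:-9,23,188/29 349:-10,22,193/17 350:-10,17,187/21 351:-11,15,190/19
top 183 333:-1,62,176/45 334:-3,61,181/40 335:-4,58,183/41 336:-4,55,182/50 337:-4,52,179/63 338:-5,49,179/81 339:-6,47,182/81 340:-5,43,177/75 343:-6,34,172/56 344:-8,33,179/28 345:-9,31,185/13 346:-11,31,194/30 347:-12,28,193/44 348:-12,24,189/26 349:-13,22,191/18 350:-13,19,191/13 351:-12,14,183/15
top 184 334:-5,60,176/45 335:-6,59,181/42 344:-10,33,177/19 345:-12,32,186/7 346:-13,30,186/25 347:-13,26,183/26 348:-13,22,179/25 349:-13,18,173/12 350:-13,15,174/11 351:-13,12,171/12
top 185 344:-12,32,172/27 345:-13,29,170/16 346:-13,26,171/23
```

```bash
cat >> h.py <<'E'
A=np.deg2rad(102.5); EY=np.array([np.cos(A),np.sin(A)]); EX=np.array([EY[1],-EY[0]]); O=np.array([.5657,-.2223])
def bp(x,y,z): return [*(O+EX*x/1e3+EY*y/1e3),z/1e3]
def st():
    s=bot.read_state(); t=np.array(s["tool_pos"])[:2]-O; f=np.array(s["wrist_force"])
    print("t %.2f x' %.1f y' %.1f z %.1f  Fx' %.2f Fy' %.2f Fz %.2f w %.3f"%(s["time"],t@EX*1e3,t@EY*1e3,s["tool_pos"][2]*1e3,f[:2]@EX,f[:2]@EY,f[2],s["width"]),"torque",np.round(s["torque"],2))
E
python3 -c "
from h import *
st(); plan(bp(-2,-25,134),12.5,6)"
```

```text
t 7.00 x' -1.5 y' -25.0 z 182.7  Fx' 0.20 Fy' 0.43 Fz -1.53 w 0.294 torque [ 0.03 -0.01  0.05]
t 7.0 pos [ 0.5696 -0.2471  0.1827] yaw 12.64 w 0.294 F [ 0.1   0.46 -1.53]
[0.0, -0.001, 0.001, 0.81, -0.0, 0.0]
[0.0, -0.001, 0.001, 0.81, -0.01, 0.0]
[0.0, -0.001, 0.001, 0.81, -0.01, 0.0]
[0.0, -0.001, 0.001, 0.81, -0.01, 0.0]
[0.0, -0.001, 0.001, 0.81, -0.01, 0.0]
[0.0, -0.001, 0.001, 0.81, -0.01, -0.0]
```

>>> arm_command([
  [[0, 0, 0, 0.8, 0, 0, 0], [0, 0, 0, 0.8, 0, 0, 0], [0, 0, 0, 0.8, 0, 0, 0], [0, 0, 0, 0.8, 0, 0, 0], [0, 0, 0, 0.8, 0, 0, 0], [0, 0, 0, 0.5, 0, 0, 0], [0, 0, 0, 0, 0, 0, 0]],
])

```text
time: 7.7
tool_pos: [0.5688, -0.2457, 0.1331]
tcp_rot: [1.044, 1.313, -1.046]
wrist_force: [0.1, -0.4, -3.0]
width: 0.295
```

Run:
```python
from h import *
st(); plan(bp(-2,-25,134),12.5,1)
for n in("side","top"):
    p,d=bot.read_camera(n); cv2.imwrite(f"pics/{n}4.png",p); np.save(f"pics/{n}4.npy",d)
    c=(295,150,395,225) if n=="top" else (220,60,320,185)
    c=cv2.resize(p[c[1]:c[3],c[0]:c[2]],None,fx=4.7,fy=4.7,interpolation=cv2.INTER_CUBIC).astype(float); cv2.imwrite(f"pics/{n}4c.png",np.clip(c*1.8,0,255).astype(np.uint8))
```

```text
t 7.70 x' -2.0 y' -23.5 z 133.1  Fx' -0.00 Fy' -0.44 Fz -3.03 w 0.295 torque [-0.03 -0.05 -0.04]
t 7.7 pos [ 0.5688 -0.2457  0.1331] yaw 12.7 w 0.295 F [ 0.1  -0.43 -3.03]
[0.004, -0.004, 0.005, -0.09, 0.0, 0.15]
```

View pics/side4c.png

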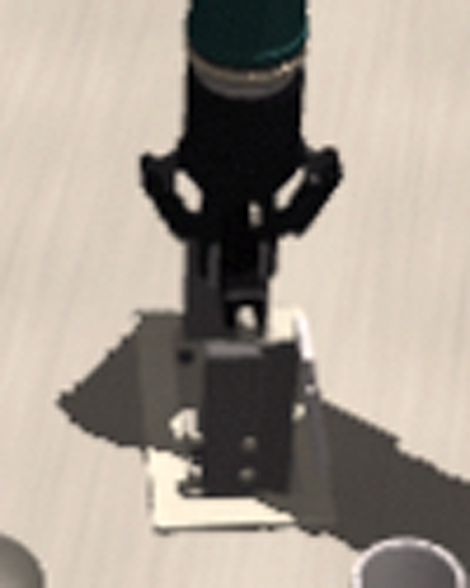

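View pics/top4c.png

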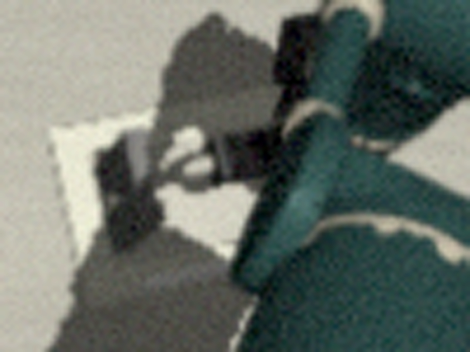

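Run:
```python
from h import *
np.set_printoptions(precision=2,suppress=True)
# side: row profiles across plunger & tall cheek top
im=cv2.imread("pics/side4.png").astype(float).mean(2); im0=cv2.imread("pics/side0.png").astype(float).mean(2)
for v in (126,127,128,129): print("plunger row",v,dict(zip(range(266,280),im[v,266:280].astype(int))))
for v in (134,136,140,146,152): print("cheek row",v,list(zip(range(260,288),im0[v,260:288].astype(int))))
for q in [(-29.7,71.5,140),(30.3,71.5,140),(-30.3,71.5,140),(29.7,71.5,140),(.0,60,129),(0,50,129),(0,35,129)]:
    print(q,proj("side",bp(*q)),proj("top",bp(*q)))
t=cv2.imread("pics/top4.png").astype(float).mean(2)
for u in range(331,341): print("top col",u,list(zip(range(178,192),t[178:192,u].astype(int))))
```

```text
plunger row 126 {266: np.int64(21), 267: np.int64(13), 268: np.int64(4), 269: np.int64(4), 270: np.int64(40), 271: np.int64(88), 272: np.int64(114), 273: np.int64(82), 274: np.int64(19), 275: np.int64(5), 276: np.int64(32), 277: np.int64(98), 278: np.int64(129), 279: np.int64(130)}
plunger row 127 {266: np.int64(21), 267: np.int64(14), 268: np.int64(4), 269: np.int64(5), 270: np.int64(50), 271: np.int64(93), 272: np.int64(112), 273: np.int64(92), 274: np.int64(40), 275: np.int64(5), 276: np.int64(43), 277: np.int64(102), 278: np.int64(130), 279: np.int64(130)}
plunger row 128 {266: np.int64(23), 267: np.int64(15), 268: np.int64(3), 269: np.int64(2), 270: np.int64(37), 271: np.int64(67), 272: np.int64(101), 273: np.int64(100), 274: np.int64(53), 275: np.int64(6), 276: np.int64(50), 277: np.int64(106), 278: np.int64(129), 279: np.int64(130)}
plunger row 129 {266: np.int64(22), 267: np.int64(18), 268: np.int64(10), 269: np.int64(9), 270: np.int64(26), 271: np.int64(38), 272: np.int64(64), 273: np.int64(74), 274: np.int64(44), 275: np.int64(17), 276: np.int64(49), 277: np.int64(100), 278
[... 5854 characters left out ...]
(188, np.int64(41)), (189, np.int64(45)), (190, np.int64(58)), (191, np.int64(99))]
top col 339 [(178, np.int64(45)), (179, np.int64(40)), (180, np.int64(25)), (181, np.int64(18)), (182, np.int64(34)), (183, np.int64(70)), (184, np.int64(100)), (185, np.int64(97)), (186, np.int64(71)), (187, np.int64(38)), (188, np.int64(38)), (189, np.int64(47)), (190, np.int64(85)), (191, np.int64(107))]
top col 340 [(178, np.int64(46)), (179, np.int64(36)), (180, np.int64(26)), (181, np.int64(17)), (182, np.int64(22)), (183, np.int64(43)), (184, np.int64(54)), (185, np.int64(57)), (186, np.int64(36)), (187, np.int64(21)), (188, np.int64(16)), (189, np.int64(41)), (190, np.int64(94)), (191, np.int64(114))]
```

Run:
```python
from h import *
from scipy.ndimage import map_coordinates
for n in("top","side"):
  im=cv2.imread(f"pics/{n}0.png").astype(float).mean(2)
  for nm,z,ys in(("tall",140,(74,77,80,83)),("low",103,(-67,-70,-73,-76))):
    for y in ys:
        xs=np.arange(-42,43,.5); P=proj(n,[bp(x,y,z) for x in xs]); v=map_coordinates(im,[P[:,1],P[:,0]],order=1)
        mid=np.median(v[abs(xs)<20]); 
        def edge(sl,bg):
            x,w=xs[sl],v[sl]; th=(mid+bg)/2; k=np.nonzero((w[:-1]-th)*(w[1:]-th)<=0)[0]; return [round(float(x[i]),1) for i in k]
        print(n,nm,y,"mid",round(mid),"L",edge(slice(0,50),v[:14].mean()),"R",edge(slice(-50,None),v[-14:].mean()), v[:30:4].astype(int),v[-30::4].astype(int))
    if 1:
        xs=0; yy=np.arange(50,100,1.5)*(1 if nm=="tall" else -1)
        for x in(-20,20):
            P=proj(n,[bp(x,y,z) for y in yy]); v=map_coordinates(im,[P[:,1],P[:,0]],order=1); print("  along y at x",x,list(zip(yy.tolist(),v.astype(int).tolist())))
```

```text
top tall 74 mid 83 L [-36.5] R [26.5] [105 103  98  91  78  69  65  67] [ 92 103 107 103  97  88  86  87]
top tall 77 mid 69 L [-36.5] R [26.5] [102  98  90  76  61  54  60  61] [ 88 104 109 108 101  90  85  88]
top tall 80 mid 64 L [-37.5] R [26.0] [102  95  81  59  47  46  58  63] [ 88 103 110 111 104  95  88  88]
top tall 83 mid 58 L [-38.5] R [26.0] [97 87 63 42 32 40 50 58] [ 89 101 108 109 101  94  89  88]
  along y at x -20 [(50.0, 101), (51.5, 101), (53.0, 102), (54.5, 103), (56.0, 101), (57.5, 101), (59.0, 101), (60.5, 101), (62.0, 101), (63.5, 101), (65.0, 102), (66.5, 102), (68.0, 99), (69.5, 95), (71.0, 88), (72.5, 80), (74.0, 74), (75.5, 69), (77.0, 65), (78.5, 63), (80.0, 64), (81.5, 63), (83.0, 58), (84.5, 50), (86.0, 38), (87.5, 29), (89.0, 23), (90.5, 20), (92.0, 18), (93.5, 17), (95.0, 17), (96.5, 18), (98.0, 20), (99.5, 21)]
  along y at x 20 [(50.0, 111), (51.5, 111), (53.0, 112), (54.5, 111), (56.0, 110), (57.5, 109), (59.0, 110), (60.5, 110), (62.0, 110), (63.5, 111), (65.0, 112), (66.5, 112), (68.0, 110), (69.5, 103), (71.0, 94), (72.5, 83), (74.0, 71), (75.5, 
[... 3516 characters left out ...]
5, 67), (-77.0, 73), (-78.5, 80), (-80.0, 88), (-81.5, 95), (-83.0, 101), (-84.5, 107), (-86.0, 113), (-87.5, 114), (-89.0, 114), (-90.5, 115), (-92.0, 115), (-93.5, 115), (-95.0, 115), (-96.5, 115), (-98.0, 116), (-99.5, 116)]
  along y at x 20 [(-50.0, 22), (-51.5, 22), (-53.0, 22), (-54.5, 22), (-56.0, 22), (-57.5, 23), (-59.0, 22), (-60.5, 22), (-62.0, 22), (-63.5, 25), (-65.0, 35), (-66.5, 46), (-68.0, 56), (-69.5, 60), (-71.0, 63), (-72.5, 67), (-74.0, 68), (-75.5, 68), (-77.0, 67), (-78.5, 71), (-80.0, 82), (-81.5, 92), (-83.0, 103), (-84.5, 106), (-86.0, 109), (-87.5, 113), (-89.0, 114), (-90.5, 114), (-92.0, 113), (-93.5, 113), (-95.0, 113), (-96.5, 114), (-98.0, 114), (-99.5, 114)]
```

Both views put the plunger about 0.7 mm to the +x' side of the tall cheek's middle, so I shift it over and advance toward the cheek.

>>> arm_command([
  [[0.003, -0.003, 0.003, -0.15, -0.07, 0, 0], [0, 0, 0, 0, 0, -0.2, 0], [0, 0, 0, 0, 0, -0.2, 0], [0, 0, 0, 0, 0, -0.2, 0], [0, 0, 0, 0, 0, 0, 0]],
])

```text
time: 8.3
tool_pos: [0.5685, -0.2404, 0.138]
tcp_rot: [1.047, 1.301, -1.046]
wrist_force: [-0.8, -0.5, -1.8]
width: 0.295
```

```bash
python3 -c "
from h import *
st(); plan(bp(-2.7,-15,134),12.7,1)"
```

```text
t 8.30 x' -1.2 y' -18.3 z 138.0  Fx' -0.91 Fy' -0.29 Fz -1.82 w 0.295 torque [-0.02 -0.03  0.02]
t 8.3 pos [ 0.5685 -0.2404  0.138 ] yaw 12.5 w 0.295 F [-0.82 -0.48 -1.82]
[-0.003, 0.002, -0.002, 0.39, -0.16, -0.33]
```

>>> arm_command([
  [[-0.003, 0.002, -0.002, 0.4, -0.15, -0.1, 0], [0, 0, 0, 0, 0, -0.2, 0], [0, 0, 0, 0, 0, 0, 0]],
])

```text
time: 8.6
tool_pos: [0.5663, -0.2375, 0.1338]
tcp_rot: [1.045, 1.306, -1.044]
wrist_force: [0.3, -0.6, -1.4]
width: 0.299
```

```bash
python3 -c "
from h import *
st(); plan(bp(-2.7,-12,134),12.7,1)"
```

```text
t 8.60 x' -2.7 y' -15.0 z 133.8  Fx' 0.18 Fy' -0.68 Fz -1.37 w 0.299 torque [-0.02 -0.05 -0.  ]
t 8.6 pos [ 0.5663 -0.2375  0.1338] yaw 12.7 w 0.299 F [ 0.33 -0.62 -1.37]
[0.0, 0.0, -0.001, -0.02, -0.0, -0.3]
```

>>> arm_command([
  [[0, 0, 0, 0, 0, -0.2, 0], [0, 0, 0, 0, 0, -0.2, 0], [0, 0, 0, 0, 0, 0, 0]],
])

```text
time: 8.9
tool_pos: [0.5656, -0.2342, 0.1337]
tcp_rot: [1.043, 1.304, -1.044]
wrist_force: [0.3, -1.8, -1.9]
width: 0.298
```

```bash
python3 -c "
from h import *
st(); plan(bp(-2.7,-10,134),12.7,1)"
```

```text
t 8.90 x' -2.7 y' -11.6 z 133.7  Fx' -0.14 Fy' -1.80 Fz -1.91 w 0.298 torque [-0.26  0.02 -0.03]
t 8.9 pos [ 0.5656 -0.2342  0.1337] yaw 12.72 w 0.298 F [ 0.26 -1.79 -1.91]
[0.0, 0.002, -0.001, -0.03, -0.0, -0.16]
```

>>> arm_command([
  [[0, 0, 0, 0, 0, -0.2, 0], [0, 0, 0, 0, 0, -0.2, 0], [0, 0, 0, 0, 0, 0, 0]],
])

```text
time: 9.2
tool_pos: [0.5654, -0.2323, 0.1342]
tcp_rot: [1.04, 1.3, -1.045]
wrist_force: [0.0, -4.0, -2.5]
width: 0.296
```

```bash
python3 -c "
from h import *
st(); plan(bp(-2.7,-6,134),12.7,1)"
```

```text
t 9.20 x' -2.5 y' -9.7 z 134.2  Fx' -0.82 Fy' -3.90 Fz -2.53 w 0.296 torque [-0.74 -0.14 -0.04]
t 9.2 pos [ 0.5654 -0.2323  0.1342] yaw 12.75 w 0.296 F [ 0.04 -3.99 -2.53]
[0.001, 0.007, -0.002, 0.02, -0.02, -0.37]
```

>>> arm_command([
  [[0, 0.004, 0, 0, 0, -0.3, 0], [0, 0.004, 0, 0, 0, -0.3, 0]],
])

```text
time: 9.4
tool_pos: [0.5645, -0.228, 0.1344]
tcp_rot: [1.044, 1.303, -1.042]
wrist_force: [0.8, -5.9, -3.6]
width: 0.293
```

```bash
python3 -c "
from h import *
st(); plan(bp(-2.7,-4,134),12.7,1)"
```

```text
t 9.40 x' -2.4 y' -5.3 z 134.4  Fx' -0.46 Fy' -5.96 Fz -3.62 w 0.293 torque [-1.19 -0.16  0.04]
t 9.4 pos [ 0.5645 -0.228   0.1344] yaw 12.76 w 0.293 F [ 0.84 -5.92 -3.62]
[0.001, 0.002, -0.002, 0.04, -0.03, -0.13]
```

>>> arm_command([
  [[0, 0.003, 0, 0.02, -0.02, -0.35, 0], [0, 0.003, 0, 0.02, 0, -0.35, 0], [0, 0.003, 0, 0, 0, -0.35, 0]],
])

```text
time: 9.7
tool_pos: [0.5632, -0.2217, 0.1343]
tcp_rot: [1.045, 1.303, -1.04]
wrist_force: [1.5, -8.1, -5.5]
width: 0.295
```

```bash
python3 -c "
from h import *
st(); plan(bp(-2.7,4,134),12.7,1)"
```

```text
t 9.70 x' -2.3 y' 1.2 z 134.3  Fx' -0.28 Fy' -8.25 Fz -5.50 w 0.295 torque [-1.6  -0.33 -0.03]
t 9.7 pos [ 0.5632 -0.2217  0.1343] yaw 12.81 w 0.295 F [ 1.51 -8.12 -5.5 ]
[0.002, 0.001, -0.004, 0.03, -0.03, -0.28]
```

>>> arm_command([
  [[0, 0.002, 0, 0, -0.03, -0.35, 0], [0, 0.002, 0, 0, 0, -0.35, 0]],
])

```text
time: 9.9
tool_pos: [0.5625, -0.2186, 0.1347]
tcp_rot: [1.043, 1.299, -1.039]
wrist_force: [2.1, -8.8, -5.3]
width: 0.293
```

Run:
```python
from h import *
st(); plan(bp(-2.7,5,134),12.7,1)
for n in("side","top"):
    p,d=bot.read_camera(n); cv2.imwrite(f"pics/{n}5.png",p); np.save(f"pics/{n}5.npy",d)
    c=(295,150,395,225) if n=="top" else (220,60,320,185)
    c=cv2.resize(p[c[1]:c[3],c[0]:c[2]],None,fx=4.7,fy=4.7,interpolation=cv2.INTER_CUBIC).astype(float); cv2.imwrite(f"pics/{n}5c.png",np.clip(c*1.8,0,255).astype(np.uint8))
st()
```

```text
t 9.90 x' -2.3 y' 4.3 z 134.7  Fx' 0.19 Fy' -9.07 Fz -5.25 w 0.293 torque [-1.72 -0.38  0.05]
t 9.9 pos [ 0.5625 -0.2186  0.1347] yaw 12.85 w 0.293 F [ 2.14 -8.81 -5.25]
[0.003, 0.005, -0.006, 0.07, -0.04, -0.07]
t 10.00 x' -2.3 y' 4.4 z 134.7  Fx' -0.79 Fy' -9.45 Fz -5.27 w 0.295 torque [-1.66 -0.36  0.04]
```

View pics/side5c.png

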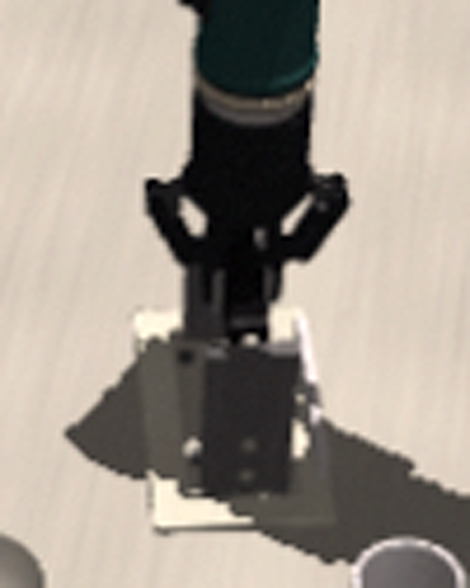

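View pics/top5c.png

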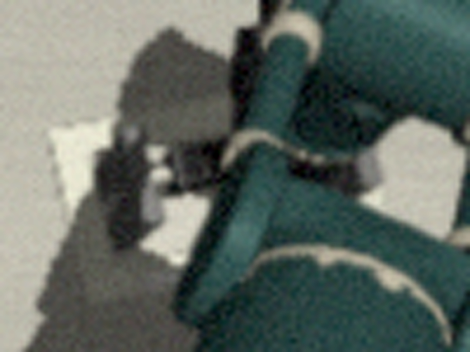

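Run:
```python
from h import *
C=cloud("top",np.load("pics/top5.npy")); im=cv2.imread("pics/top5.png").mean(2)
for v in range(178,192):
    r=[]
    for u in range(326,345):
        c=C[v,u]
        if .110<c[2]<.16:
            q=c[:2]-O; r.append(f"{u}:{q@EX*1e3:.0f},{q@EY*1e3:.0f},{c[2]*1e3:.0f}/{im[v,u]:.0f}")
    if r: print(v," ".join(r))
C=cloud("side",np.load("pics/side5.npy")); im=cv2.imread("pics/side5.png").mean(2)
for v in range(124,136):
    r=[]
    for u in range(264,280):
        c=C[v,u]
        if .110<c[2]<.16:
            q=c[:2]-O; r.append(f"{u}:{q@EX*1e3:.0f},{q@EY*1e3:.0f},{c[2]*1e3:.0f}/{im[v,u]:.0f}")
    if r: print(v," ".join(r))
```

```text
178 343:16,17,120/37 344:12,19,140/36
179 339:12,35,142/36 340:11,33,145/35 341:11,29,142/30 342:10,26,143/21 343:10,23,139/29
180 334:12,49,141/34 335:11,47,143/27 336:11,45,144/32 337:9,43,150/25 338:10,39,143/22 339:9,36,144/11 340:9,32,140/20 341:7,31,146/8 342:8,27,142/12
181 330:11,62,144/61 331:10,60,145/45 332:10,56,142/39 333:10,53,141/33 334:9,51,146/30 335:8,48,144/22 336:8,45,142/20 337:8,41,138/19 338:7,39,142/6 339:6,37,145/2 340:6,33,142/7 341:5,31,144/5 342:5,27,141/20
182 329:11,63,131/88 330:8,64,147/60 331:8,60,143/37 332:8,56,140/41 333:7,54,144/35 334:6,51,143/21 335:6,48,141/15 336:5,46,144/17 337:5,43,142/20 338:3,41,147/1 339:3,37,144/9 340:3,34,142/2 341:2,31,141/2 342:1,29,145/29
183 329:9,62,125/76 330:7,62,136/35 332:5,57,141/45 333:4,55,144/34 334:3,52,143/25 335:2,50,145/26 336:2,46,143/20 337:1,44,147/19 338:0,42,147/18 339:0,38,143/14 340:-0,35,144/1 341:-1,32,143/5
184 329:6,64,127/58 330:4,63,137/28 331:2,61,144/25 332:1,59,147/42 333:1,56,144/39 334:1,53,142/28 335:0,49,140/20 336:-1,47,145/22 337:-2,45,145/26 338:-2,41,142/21 339:-3,39,145/17 340:-
[... 3249 characters left out ...]
,141/34 272:1,70,137/51 273:-1,73,140/63 274:-4,72,139/52 275:-7,73,140/42 276:-11,70,137/54 277:-14,73,139/68 278:-16,75,141/76 279:-19,75,141/71
134 264:26,78,142/51 265:23,79,143/53 266:20,74,138/53 267:17,77,141/41 268:14,79,143/24 269:11,76,139/24 270:8,75,138/23 271:5,77,140/24 272:2,79,141/24 273:-0,82,144/23 274:-4,81,143/23 275:-7,78,140/36 276:-10,79,141/46 277:-13,81,142/59 278:-16,79,140/68 279:-19,79,140/67
135 264:27,84,144/49 265:24,81,141/55 266:21,82,141/55 267:17,79,139/46 268:14,81,140/31 269:12,83,142/23 270:9,82,141/23 271:6,84,143/22 272:2,77,136/23 273:-1,80,138/23 274:-3,84,142/23 275:-7,80,138/22 276:-10,77,135/22 277:-13,81,138/35 278:-16,77,135/45 279:-19,81,138/46
```

Bar end is at y'≈62 and the bar top is level (z≈143), so compression is between 13.5 and 16.5 mm and the force is about 9.3 N. Sliding down in short checks.

>>> arm_command([
  [[0, 0.002, 0, 0.3, -0.04, -0.1, 0], [0, 0.002, 0, 0.4, 0, -0.1, 0], [0, 0.002, 0, 0.4, 0, -0.1, 0]],
])

```text
time: 10.3
tool_pos: [0.5656, -0.2218, 0.1284]
tcp_rot: [1.042, 1.289, -1.036]
wrist_force: [-0.1, -7.4, 2.3]
width: 0.297
```

```bash
python3 -c "
from h import *
st(); plan(bp(-2.7,4.4,115),12.7,1)"
```

```text
t 10.30 x' -0.0 y' 0.5 z 128.4  Fx' -1.66 Fy' -7.19 Fz 2.35 w 0.297 torque [-1.01 -0.03  0.03]
t 10.3 pos [ 0.5656 -0.2218  0.1284] yaw 12.9 w 0.297 F [-0.06 -7.38  2.35]
[0.003, 0.012, -0.014, 1.33, -0.28, -0.41]
```

>>> arm_command([
  [[0, 0.008, -0.008, 0, -0.3, -0.4, 0], [0, 0.005, -0.006, 0, -0.1, -0.3, 0]],
])

```text
time: 10.5
tool_pos: [0.5631, -0.2199, 0.1302]
tcp_rot: [1.041, 1.297, -1.041]
wrist_force: [2.8, -8.9, -4.8]
width: 0.296
```

```bash
python3 -c "
from h import *
st(); plan(bp(-2.7,4.4,115),12.7,1)"
```

```text
t 10.50 x' -2.0 y' 2.9 z 130.2  Fx' 0.83 Fy' -9.32 Fz -4.78 w 0.296 torque [-1.61 -0.56 -0.06]
t 10.5 pos [ 0.5631 -0.2199  0.1302] yaw 12.86 w 0.296 F [ 2.82 -8.92 -4.78]
[0.003, 0.007, -0.006, 1.52, -0.08, -0.16]
```

>>> arm_command([
  [[0, 0.005, -0.004, 0.1, -0.08, -0.28, 0], [0, 0.004, -0.003, 0.3, -0.08, -0.2, 0], [0, 0.004, -0.003, 0.3, -0.08, -0.2, 0]],
])

```text
time: 10.8
tool_pos: [0.5642, -0.2201, 0.1276]
tcp_rot: [1.04, 1.297, -1.042]
wrist_force: [1.6, -8.6, 1.7]
width: 0.295
```

```bash
python3 -c "
from h import *
st(); plan(bp(-2.7,4.4,115),12.7,1)"
```

```text
t 10.80 x' -1.0 y' 2.4 z 127.6  Fx' -0.33 Fy' -8.78 Fz 1.71 w 0.295 torque [-1.   -0.09  0.1 ]
t 10.8 pos [ 0.5642 -0.2201  0.1276] yaw 12.86 w 0.295 F [ 1.58 -8.64  1.71]
[0.003, 0.008, -0.005, 1.26, -0.18, -0.21]
```

>>> arm_command([
  [[0, 0.006, -0.004, 0.2, -0.2, -0.4, 0], [0, 0.004, -0.004, 0.4, -0.13, -0.25, 0], [0, 0.004, -0.004, 0.4, -0.13, -0.25, 0]],
])

```text
time: 11.1
tool_pos: [0.5641, -0.2193, 0.1242]
tcp_rot: [1.039, 1.296, -1.043]
wrist_force: [1.2, -8.9, 1.8]
width: 0.295
```

```bash
python3 -c "
from h import *
st(); plan(bp(-2.7,4.4,115),12.7,1)"
```

```text
t 11.10 x' -0.9 y' 3.2 z 124.2  Fx' -0.79 Fy' -8.97 Fz 1.83 w 0.295 torque [-1.08 -0.17 -0.03]
t 11.1 pos [ 0.5641 -0.2193  0.1242] yaw 12.85 w 0.295 F [ 1.17 -8.93  1.83]
[0.003, 0.01, -0.005, 0.92, -0.18, -0.13]
```

>>> arm_command([
  [[0, 0.01, -0.005, 0.3, -0.3, -0.35, 0], [0, 0.005, -0.004, 0.4, -0.2, -0.25, 0], [0, 0.005, -0.004, 0.4, -0.2, -0.25, 0]],
])

```text
time: 11.4
tool_pos: [0.5632, -0.2197, 0.1208]
tcp_rot: [1.043, 1.297, -1.04]
wrist_force: [1.8, -8.7, 3.0]
width: 0.295
```

```bash
python3 -c "
from h import *
st(); plan(bp(-2.7,4.4,115),12.7,1)"
```

```text
t 11.40 x' -1.9 y' 3.1 z 120.8  Fx' -0.09 Fy' -8.87 Fz 3.03 w 0.295 torque [-1.11 -0.21 -0.08]
t 11.4 pos [ 0.5632 -0.2197  0.1208] yaw 12.79 w 0.295 F [ 1.83 -8.68  3.03]
[0.002, 0.006, -0.007, 0.58, -0.09, -0.14]
```

>>> arm_command([
  [[0, 0.006, -0.006, 0.1, -0.15, -0.4, 0], [0, 0.004, -0.004, 0.3, -0.15, -0.35, 0], [0, 0.004, -0.004, 0.3, -0.15, -0.3, 0]],
])

```text
time: 11.7
tool_pos: [0.5629, -0.2178, 0.1199]
tcp_rot: [1.041, 1.296, -1.043]
wrist_force: [2.2, -9.1, 3.0]
width: 0.297
```

```bash
python3 -c "
from h import *
st(); plan(bp(-2.7,4.4,115),12.7,1)"
```

```text
t 11.70 x' -1.7 y' 4.9 z 119.9  Fx' 0.15 Fy' -9.33 Fz 2.99 w 0.297 torque [-1.14 -0.21 -0.03]
t 11.7 pos [ 0.5629 -0.2178  0.1199] yaw 12.77 w 0.297 F [ 2.17 -9.07  2.99]
[0.001, 0.009, -0.006, 0.49, -0.1, 0.05]
```

>>> arm_command([
  [[0, 0.006, -0.006, 0.5, -0.2, -0.22, 0], [0, 0.004, -0.004, 0.5, -0.15, -0.25, 0], [0, 0.004, -0.004, 0.5, -0.15, -0.25, 0]],
])

```text
time: 12.0
tool_pos: [0.5639, -0.2195, 0.1126]
tcp_rot: [1.039, 1.294, -1.044]
wrist_force: [1.9, -9.6, 3.3]
width: 0.297
```

```bash
python3 -c "
from h import *
st(); plan(bp(-2.7,4.4,105),12.7,1)"
```

```text
t 12.00 x' -1.2 y' 3.1 z 112.6  Fx' -0.24 Fy' -9.79 Fz 3.26 w 0.297 torque [-1.15 -0.2  -0.02]
t 12.0 pos [ 0.5639 -0.2195  0.1126] yaw 12.76 w 0.297 F [ 1.89 -9.61  3.26]
[0.001, 0.012, -0.005, 0.76, -0.15, -0.13]
```

>>> arm_command([
  [[0, 0.012, -0.005, 0, -0.2, -0.4, 0], [0, 0.006, -0.004, 0.1, -0.15, -0.3, 0]],
])

```text
time: 12.2
tool_pos: [0.5625, -0.2181, 0.114]
tcp_rot: [1.043, 1.301, -1.043]
wrist_force: [3.3, -8.9, -4.5]
width: 0.292
```

```bash
python3 -c "
from h import *
st(); plan(bp(-2.7,4.4,105),12.7,1)"
```

```text
t 12.20 x' -2.2 y' 4.8 z 114.0  Fx' 1.33 Fy' -9.37 Fz -4.47 w 0.292 torque [-1.69 -0.6  -0.1 ]
t 12.2 pos [ 0.5625 -0.2181  0.114 ] yaw 12.76 w 0.292 F [ 3.32 -8.86 -4.47]
[0.001, 0.004, -0.003, 0.9, -0.05, 0.03]
```

>>> arm_command([
  [[0, 0.006, -0.004, 0.4, -0.08, -0.22, 0], [0, 0.005, -0.004, 0.5, -0.12, -0.3, 0], [0, 0.005, -0.004, 0.4, -0.12, -0.3, 0]],
])

```text
time: 12.5
tool_pos: [0.5642, -0.2185, 0.1075]
tcp_rot: [1.043, 1.301, -1.043]
wrist_force: [1.6, -9.1, 2.1]
width: 0.296
```

```bash
python3 -c "
from h import *
st(); plan(bp(-1.7,4.4,95),12.7,1)"
```

```text
t 12.50 x' -0.7 y' 4.1 z 107.5  Fx' -0.39 Fy' -9.20 Fz 2.08 w 0.296 torque [-1.17 -0.16  0.07]
t 12.5 pos [ 0.5642 -0.2185  0.1075] yaw 12.76 w 0.296 F [ 1.61 -9.06  2.08]
[0.001, 0.004, -0.003, 1.25, -0.11, -0.04]
```

>>> arm_command([
  [[0, 0.005, -0.004, 0.5, -0.2, -0.28, 0], [0, 0.005, -0.004, 0.5, -0.15, -0.28, 0], [0, 0.005, -0.004, 0.4, -0.15, -0.28, 0]],
])

```text
time: 12.8
tool_pos: [0.5647, -0.219, 0.1006]
tcp_rot: [1.043, 1.299, -1.042]
wrist_force: [2.0, -10.2, 2.2]
width: 0.291
```

```bash
python3 -c "
from h import *
st(); plan(bp(-1.7,4.4,90),12.7,1)"
```

```text
t 12.80 x' -0.3 y' 3.4 z 100.6  Fx' -0.28 Fy' -10.36 Fz 2.16 w 0.291 torque [-1.13 -0.16 -0.02]
t 12.8 pos [ 0.5647 -0.219   0.1006] yaw 12.75 w 0.291 F [  1.97 -10.18   2.16]
[0.001, 0.006, -0.005, 1.06, -0.15, -0.1]
```

>>> arm_command([
  [[0, 0.006, -0.005, 0.4, -0.22, -0.35, 0], [0, 0.005, -0.004, 0.5, -0.2, -0.3, 0], [0, 0.005, -0.004, 0.3, -0.15, -0.28, 0]],
])

```text
time: 13.1
tool_pos: [0.5645, -0.2189, 0.0957]
tcp_rot: [1.043, 1.298, -1.042]
wrist_force: [1.9, -8.8, 2.0]
width: 0.291
```

```bash
python3 -c "
from h import *
st(); plan(bp(-1.7,4.4,89.5),12.7,1)"
```

```text
t 13.10 x' -0.4 y' 3.6 z 95.7  Fx' -0.02 Fy' -9.04 Fz 1.99 w 0.291 torque [-1.17 -0.2   0.03]
t 13.1 pos [ 0.5645 -0.2189  0.0957] yaw 12.74 w 0.291 F [ 1.94 -8.83  1.99]
[0.001, 0.006, -0.005, 0.62, -0.13, -0.08]
```

>>> arm_command([
  [[0, 0.006, -0.005, 0.4, -0.2, -0.25, 0], [0, 0.005, -0.004, 0.4, -0.15, -0.25, 0]],
])

```text
time: 13.3
tool_pos: [0.5647, -0.2196, 0.0925]
tcp_rot: [1.043, 1.298, -1.042]
wrist_force: [0.9, -7.2, 0.8]
width: 0.295
```

```bash
python3 -c "
from h import *
st(); plan(bp(-1.7,4.4,89.5),12.7,1)"
```

```text
t 13.30 x' -0.4 y' 2.8 z 92.5  Fx' -0.64 Fy' -7.19 Fz 0.84 w 0.295 torque [-0.97 -0.14 -0.05]
t 13.3 pos [ 0.5647 -0.2196  0.0925] yaw 12.73 w 0.295 F [ 0.93 -7.16  0.84]
[0.001, 0.006, -0.005, 0.29, -0.13, -0.16]
```

>>> arm_command([
  [[0, 0.006, -0.005, 0.3, -0.15, -0.18, 0], [0, 0.004, -0.003, 0.25, -0.1, -0.15, 0]],
])

```text
time: 13.5
tool_pos: [0.5649, -0.2205, 0.0902]
tcp_rot: [1.044, 1.301, -1.043]
wrist_force: [0.4, -6.7, 2.5]
width: 0.291
```

```bash
python3 -c "
from h import *
st(); plan(bp(-1.7,4.4,89.5),12.7,1)"
```

```text
t 13.50 x' -0.4 y' 2.0 z 90.2  Fx' -1.09 Fy' -6.63 Fz 2.54 w 0.291 torque [-0.87 -0.11  0.05]
t 13.5 pos [ 0.5649 -0.2205  0.0902] yaw 12.71 w 0.291 F [ 0.37 -6.71  2.54]
[0.0, 0.003, -0.003, 0.07, -0.13, -0.25]
```

>>> arm_command([
  [[0, 0.002, -0.002, 0.1, -0.1, 0.1, 0], [0, 0.001, 0, 0.03, -0.05, 0.15, 0]],
])

```text
time: 13.7
tool_pos: [0.5662, -0.2257, 0.0914]
tcp_rot: [1.044, 1.299, -1.042]
wrist_force: [1.3, -5.0, -1.5]
width: 0.294
```

```bash
python3 -c "
from h import *
st(); plan(bp(-1.2,-6,89.5),12.7,1)"
```

```text
t 13.70 x' -0.3 y' -3.4 z 91.4  Fx' 0.21 Fy' -5.15 Fz -1.47 w 0.294 torque [-0.78 -0.06  0.11]
t 13.7 pos [ 0.5662 -0.2257  0.0914] yaw 12.72 w 0.294 F [ 1.32 -4.98 -1.47]
[0.0, 0.005, -0.005, 0.19, -0.09, 0.26]
```

>>> arm_command([
  [[0, 0.004, -0.004, 0.2, -0.08, 0, 0], [0, 0.002, 0, 0.1, 0, 0.1, 0]],
])

```text
time: 13.9
tool_pos: [0.5667, -0.228, 0.0901]
tcp_rot: [1.046, 1.303, -1.042]
wrist_force: [-0.9, -0.1, 0.3]
width: 0.295
```

```bash
python3 -c "
from h import *
st(); plan(bp(-1.2,-6,89.5),12.7,1)"
```

```text
t 13.90 x' -0.3 y' -5.8 z 90.1  Fx' -0.87 Fy' 0.07 Fz 0.34 w 0.295 torque [0.01 0.18 0.05]
t 13.9 pos [ 0.5667 -0.228   0.0901] yaw 12.68 w 0.295 F [-0.87 -0.13  0.34]
[-0.0, 0.0, -0.003, 0.06, -0.09, 0.02]
```

>>> arm_command([
  [[0, 0, -0.002, 0.06, -0.05, 0.05, 0], [0, 0, 0, 0, 0, 0, 0]],
])

```text
time: 14.1
tool_pos: [0.5665, -0.2281, 0.0899]
tcp_rot: [1.046, 1.305, -1.043]
wrist_force: [0.3, -2.9, -0.8]
width: 0.291
```

Run:
```python
from h import *
st(); plan(bp(-1.2,-6,89.5),12.7,1)
for n in("side","top"):
    p,d=bot.read_camera(n); cv2.imwrite(f"pics/{n}6.png",p); np.save(f"pics/{n}6.npy",d)
    c=(295,150,395,225) if n=="top" else (220,60,320,185)
    c=cv2.resize(p[c[1]:c[3],c[0]:c[2]],None,fx=4.7,fy=4.7,interpolation=cv2.INTER_CUBIC).astype(float); cv2.imwrite(f"pics/{n}6c.png",np.clip(c*2.5,0,255).astype(np.uint8))
st()
```

```text
t 14.10 x' -0.5 y' -5.9 z 89.9  Fx' -0.28 Fy' -2.88 Fz -0.84 w 0.291 torque [-0.55 -0.01  0.07]
t 14.1 pos [ 0.5665 -0.2281  0.0899] yaw 12.65 w 0.291 F [ 0.35 -2.87 -0.84]
[-0.001, -0.001, -0.002, 0.04, -0.07, 0.01]
t 14.20 x' -0.5 y' -5.9 z 89.8  Fx' 0.14 Fy' -2.32 Fz 1.00 w 0.291 torque [-0.39 -0.    0.05]
```

View pics/side6c.png

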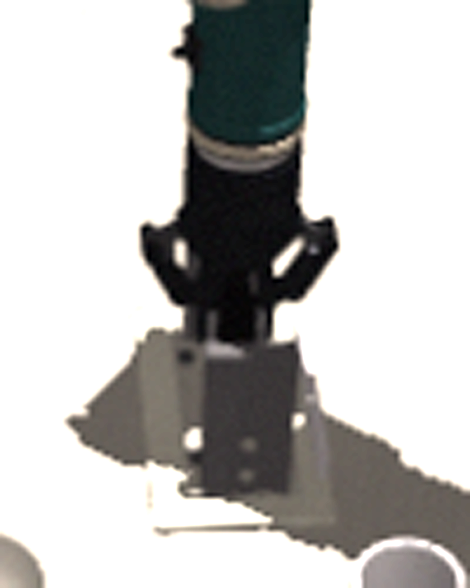

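View pics/top6c.png

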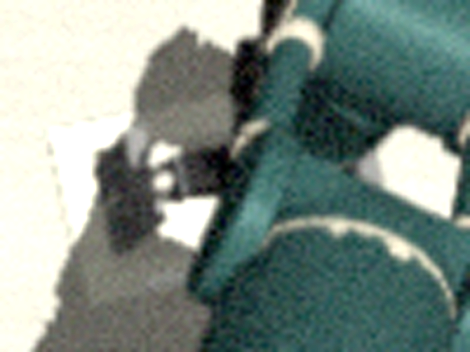

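>>> arm_command([
  [[0, 0, -0.002, 0.03, -0.05, 0.1, 0], [0, 0, 0, 0.03, 0, 0.1, 0]],
])

```text
time: 14.4
tool_pos: [0.5666, -0.2288, 0.0895]
tcp_rot: [1.047, 1.308, -1.044]
wrist_force: [-0.2, 1.9, 3.9]
width: 0.293
```

Run:
```python
from h import *
st(); plan(bp(-1.2,-6,89.5),12.7,1)
```

```text
t 14.40 x' -0.6 y' -6.6 z 89.5  Fx' 0.24 Fy' 1.88 Fz 3.92 w 0.293 torque [0.3  0.12 0.  ]
t 14.4 pos [ 0.5666 -0.2288  0.0895] yaw 12.65 w 0.293 F [-0.17  1.89  3.92]
[-0.001, -0.003, 0.0, -0.0, -0.06, -0.06]
```

>>> arm_command([
  [[0, 0, 0, -0.02, 0, 0, 0], [0, 0, 0, 0, 0, 0, 0.4], [0, 0, 0, 0, 0, 0, 0.5], [0, 0, 0, 0, 0, 0, 0.6], [0, 0, 0, 0, 0, 0, 0.6]],
])

```text
time: 14.9
tool_pos: [0.5655, -0.2278, 0.0885]
tcp_rot: [1.047, 1.311, -1.045]
wrist_force: [-0.3, 0.6, 0.0]
width: 0.599
```

```bash
python3 -c "
from h import *
st(); plan(bp(-1.2,-6,150),12.7,4)"
```

```text
t 14.90 x' -1.3 y' -5.3 z 88.5  Fx' -0.20 Fy' 0.64 Fz 0.04 w 0.599 torque [ 0.03  0.05 -0.03]
t 14.9 pos [ 0.5655 -0.2278  0.0885] yaw 12.66 w 0.599 F [-0.34  0.58  0.04]
[-0.0, -0.001, 0.001, -1.54, -0.0, 0.01]
[-0.0, -0.001, 0.001, -1.54, 0.0, 0.01]
[-0.0, -0.001, 0.001, -1.54, 0.0, 0.01]
[-0.0, -0.001, 0.001, -1.54, 0.0, 0.02]
```

>>> arm_command([
  [[0, 0, 0, -1, 0, 0, 0.6], [0, 0, 0, -2, 0, 0, 0.6], [0, 0, 0, -3, 0, 0, 0.6], [0, 0, 0, -4, 0, 0, 0.6], [0, 0, 0, -4, 0, 0, 0.6], [0, 0, 0, -2, 0, 2, 0.6], [0, 0, 0, 0, -2, 3.5, 0.6], [0, 0, 0, 0, -2, 3.5, 0.6], [0, 0, 0, 0, -2, 3.5, 0.6], [0, 0, 0, 0, -2, 3.5, 0.6]],
])

```text
time: 15.9
tool_pos: [0.5247, -0.4027, 0.2632]
tcp_rot: [1.041, 1.308, -1.036]
wrist_force: [-0.0, -0.4, -0.4]
width: 0.603
```

>>> arm_command([
  [[0, 0, 0, 0, -2, 3.5, 0.6], [0, 0, 0, 0, -2, 3.5, 0.6], [0, 0, 0, 0, -1, 3.5, 0.6], [0, 0, 0, 0, 0, 3.5, 0.6], [0, 0, 0, 0, 0, 2, 0.6], [0, 0, 0, 0, 0, 0, 0.6], [0, 0, 0, 0, 0, 0, 0.6]],
])

```text
time: 16.6
tool_pos: [0.5069, -0.5828, 0.2693]
tcp_rot: [1.044, 1.299, -1.042]
wrist_force: [0.0, 0.2, -0.6]
width: 0.598
```

Run:
```python
from h import *
st()
for n in("side","top"):
    p,d=bot.read_camera(n); cv2.imwrite(f"pics/{n}7.png",p); np.save(f"pics/{n}7.npy",d)
    c=(295,150,395,225) if n=="top" else (220,80,320,185)
    c=cv2.resize(p[c[1]:c[3],c[0]:c[2]],None,fx=5.5,fy=5.5,interpolation=cv2.INTER_CUBIC).astype(float); cv2.imwrite(f"pics/{n}7c.png",np.clip(c*2.,0,255).astype(np.uint8))
```

```text
t 16.60 x' -135.4 y' -339.2 z 269.3  Fx' 0.08 Fy' 0.17 Fz -0.56 w 0.598 torque [0.   0.   0.02]
```

View pics/top7c.png

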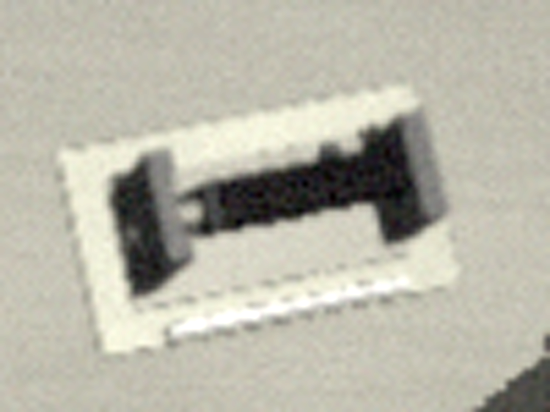

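View pics/side7c.png

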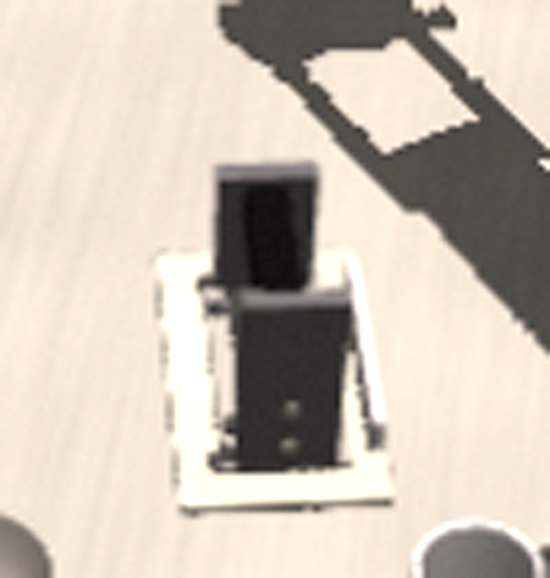

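Run:
```python
from h import *
from scipy.ndimage import map_coordinates
np.set_printoptions(precision=1,suppress=True)
for n in("top","side"):
    C=cloud(n,np.load(f"pics/{n}7.npy")); P=C.reshape(-1,3); q=P[:,:2]-O; x=q@EX*1e3; y=q@EY*1e3; z=P[:,2]*1e3
    for lo in range(-70,72,10):
        m=(y>=lo)&(y<lo+10)&(abs(x+1)<9)&(z>88)&(z<115)
        if m.sum(): print(n,lo,m.sum(),"z med %.1f"%np.median(z[m]))
    im=cv2.imread(f"pics/{n}7.png").astype(float).mean(2)
    yy=np.arange(-75,75,1.5)
    if n=="top":
        p=proj(n,[bp(-1,v,98) for v in yy]); print(list(zip(yy.tolist(),map_coordinates(im,[p[:,1],p[:,0]],order=1).astype(int).tolist())))
        for yv in(-50,-30,-10,20,40):
            m=(abs(y-yv)<6)&(z>90)&(z<106)&(abs(x)<25); print("y",yv,"x range",np.percentile(x[m],[3,97]),x[m].mean())
# bystanders unmoved: colour diff first vs last
for n in("top","side"):
    a=cv2.imread(f"pics/{n}0.png").astype(int);b=cv2.imread(f"pics/{n}7.png").astype(int); d=abs(a-b).max(2)
    for nm,(u,v) in {"top":{"bowl":(273,143),"cup":(277,228),"bottle":(158,235),"big":(135,172),"red":(210,151)},"side":{"bowl":(213,190),"cup":(306,193),"bottle":(306,300)}}[n].items():
        print(n,nm,(d[v-16:v+16,u-16:u+16]>40).sum())
```

```text
top -70 20 z med 100.4
top -60 19 z med 98.8
top -50 21 z med 97.7
top -40 17 z med 98.3
top -30 21 z med 97.6
top -20 19 z med 98.5
top -10 21 z med 98.3
top 0 20 z med 98.2
top 10 18 z med 98.3
top 20 21 z med 98.4
top 30 21 z med 97.6
top 40 18 z med 99.1
top 50 16 z med 91.4
top 60 4 z med 92.2
[(-75.0, 61), (-73.5, 60), (-72.0, 61), (-70.5, 60), (-69.0, 56), (-67.5, 51), (-66.0, 43), (-64.5, 35), (-63.0, 26), (-61.5, 17), (-60.0, 15), (-58.5, 15), (-57.0, 15), (-55.5, 14), (-54.0, 16), (-52.5, 18), (-51.0, 16), (-49.5, 13), (-48.0, 12), (-46.5, 13), (-45.0, 13), (-43.5, 10), (-42.0, 11), (-40.5, 14), (-39.0, 15), (-37.5, 13), (-36.0, 12), (-34.5, 15), (-33.0, 16), (-31.5, 12), (-30.0, 8), (-28.5, 12), (-27.0, 15), (-25.5, 15), (-24.0, 16), (-22.5, 14), (-21.0, 12), (-19.5, 13), (-18.0, 15), (-16.5, 17), (-15.0, 17), (-13.5, 16), (-12.0, 14), (-10.5, 14), (-9.0, 16), (-7.5, 15), (-6.0, 12), (-4.5, 14), (-3.0, 18), (-1.5, 17), (0.0, 13), (1.5, 13), (3.0, 18), (4.5, 21), (6.0, 18), (7.5, 15), (9.0, 14), (10.5, 13), (12.0, 16), (13.5, 19), (15.0, 20), (16.5, 21), (18.0, 13), (19.5, 
[... 309 characters left out ...]
, 90), (60.0, 91), (61.5, 93), (63.0, 94), (64.5, 86), (66.0, 78), (67.5, 75), (69.0, 71), (70.5, 69), (72.0, 68), (73.5, 65)]
y -50 x range [-11.6  13.4] 0.3753970135100332
y -30 x range [-11.3  12.6] 0.11498294421822941
y -10 x range [-11.8  12.6] 0.7863749207291559
y 20 x range [-11.7  13.1] -0.04364195608879861
y 40 x range [-11.2  13.6] 1.4600962633177552
side -70 19 z med 98.5
side -60 12 z med 96.3
side -50 9 z med 96.3
side -40 10 z med 97.1
side -30 13 z med 98.4
side -20 14 z med 98.1
side -10 8 z med 98.9
side 0 13 z med 98.1
side 10 11 z med 98.6
side 20 9 z med 99.9
side 70 13 z med 100.9
top bowl 0
top cup 5
top bottle 0
top big 0
top red 0
side bowl 0
side cup 66
side bottle 0
```

Run:
```python
import cv2,numpy as np
a=cv2.imread("pics/side0.png")[165:220,280:335];b=cv2.imread("pics/side7.png")[165:220,280:335]
cv2.imwrite("pics/cup.png",cv2.resize(np.hstack([a,b]),None,fx=6,fy=6,interpolation=cv2.INTER_CUBIC))
```

```text
(no output)
```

View pics/cup.png

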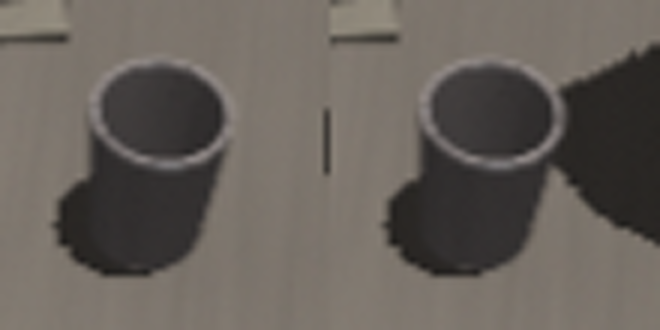

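The cup has not moved; the difference is only the arm's shadow. The bar is level with its top at z ≈ 98 mm, as expected when seated, and its plunger end is at y' ≈ 52 mm against 51–51.5 mm expected. Handing in.

```bash
python3 -c "
from workcell import bot
print(bot.finish_job())"
```

```text
the job is handed in; nothing more can be done
None
```

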